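# Pack shaken specimen cups into the carrier and lock them down

## Task

The shaker has finished: swing the carrier's wire bail back out of the way and stand every cup from the shaker's tray upright in a well of the carrier, one to a well, never tipping a cup over. Then hang the steel hold-down plate on the carrier's two guide pins, both holes home so that it lies flat on the pin shoulders, and swing the bail forward over it until its bar rests in the front catches. Knock nothing else over.

Things in the scene. Friction and masses are not known exactly. Their poses are not given: they have to be found in the camera images.
- carrier: specimen carrier, fixed on the bench: aluminium base, white block 138 x 160 mm with its top at z = 30 mm and four round wells, two steel posts with guide pins. Origin: centre of the block on the bench; x to its back (away from the robot), y to its left, z up. Forked catches at x = -84, y = +-54 mm, 91 mm high; pivot lugs at x = 86, y = +-70 mm, 88 mm high
- well_0 (a point): centre of the floor of well 0 (front left), 6 mm above the bench; the well is 52 mm across and 24 mm deep. Wells are 68 mm apart front to back and 76 mm left to right
- well_1 (a point): centre of the floor of well 1 (front right), 6 mm above the bench; the well is 52 mm across and 24 mm deep. Wells are 68 mm apart front to back and 76 mm left to right
- well_2 (a point): centre of the floor of well 2 (back left), 6 mm above the bench; the well is 52 mm across and 24 mm deep. Wells are 68 mm apart front to back and 76 mm left to right
- well_3 (a point): centre of the floor of well 3 (back right), 6 mm above the bench; the well is 52 mm across and 24 mm deep. Wells are 68 mm apart front to back and 76 mm left to right
- pin_0 (a point): tip of the left guide pin (carrier x = 0, y = +60 mm), 92 mm above the bench. Pin 10 mm across, its last 10 mm tapering to 4 mm, on a post 18 mm across whose shoulder, where the plate comes to lie, is 68 mm above the bench (2 mm above the caps of cups in the wells)
- pin_1 (a point): tip of the right guide pin (carrier x = 0, y = -60 mm), 92 mm above the bench. Pin 10 mm across, its last 10 mm tapering to 4 mm, on a post 18 mm across whose shoulder, where the plate comes to lie, is 68 mm above the bench (2 mm above the caps of cups in the wells)
- bail (a joint): angle of the U-shaped wire bail about its pivots (carrier x = 86, z = 79 mm, axis along y): 0 = closed, level over the plate, bar in the front catches; grows as it swings up and back; stop at 2.0. Stiff: it stays where it is left, about 1.3 N at the bar moves it. Arms of 8 mm wire at y = +-70 mm, 2 mm above a seated plate; the plate goes on only with the bail at 1.6 or more
- bail_bar (a point): middle of the bail's cross bar, 170 mm from the pivot axis, along carrier y; a rubber sleeve 14 mm across and 70 mm long is the place to hold or push it; it may turn between the fingers, and fingers let go of it may drag it up a little (a push from above seats it). Closed, it lies at carrier x = -84, z = 79 mm, 32 mm in front of a seated plate's edge
- plate_handle (a point): centre of the grip bar of the loose steel hold-down plate, at first lying on the bench. Plate 104 x 164 x 5 mm, about 0.28 kg, two 13 mm holes. The bar (74 mm long, 12 wide, 14 high) stands on two posts over the plate's middle, its centre 40 mm above the underside. Axes: x along the bar, y along the plate through both holes, z up. Either hole may go on either pin
- hole_0 (a point): centre of the plate's hole 0, on the underside (plate y = +60 mm from the grip bar)
- hole_1 (a point): centre of the plate's hole 1, on the underside (plate y = -60 mm from the grip bar)
- shaker: bench shaker, fixed on the bench, 156 x 180 mm; origin under its centre on the bench, x to its back, y to its left, z up. The open tray on top is 146 x 176 mm with a rim 3 mm thick up to z = 80 mm; the cups stand on its rubber mat at z = 70 mm. In y the cups are at least 28 mm apart, in x at least 10 mm
- cup_0_mid (a point): centre, half-way up, of a closed screw-cap sample cup, 60 mm high: body 43 mm across up to 46 mm, cap 48 mm across from there to the top; 25 g; may be absent (3 or 4 cups are there). z up
- cup_1_mid (a point): centre, half-way up, of a closed screw-cap sample cup, 60 mm high: body 43 mm across up to 46 mm, cap 48 mm across from there to the top; 25 g; may be absent (3 or 4 cups are there). z up
- cup_2_mid (a point): centre, half-way up, of a closed screw-cap sample cup, 60 mm high: body 43 mm across up to 46 mm, cap 48 mm across from there to the top; 25 g; may be absent (3 or 4 cups are there). z up
- cup_3_mid (a point): centre, half-way up, of a closed screw-cap sample cup, 60 mm high: body 43 mm across up to 46 mm, cap 48 mm across from there to the top; 25 g; may be absent (3 or 4 cups are there). z up
- reagent_bottle: white dropper bottle 38 x 38 x 124 mm, a bystander behind the carrier; origin at its foot, z up
- pot: closed sample pot 46 x 46 x 66 mm, a bystander in front of the carrier; origin at its foot, z up
There are look-alikes about, which are no part of the job. What is shaped like the part that bears cup_2_mid but green is not meant.

How it is judged (in metres and radians):
On the way, in this order (a step that is already met when the one before it is completed fails the run):
1. every cup stands in a well of the carrier ((horizontal distance between cup_0_mid and well_0 below 0.012 m or horizontal distance between cup_0_mid and well_1 below 0.012 m or horizontal distance between cup_0_mid and well_2 below 0.012 m or horizontal distance between cup_0_mid and well_3 below 0.012 m) and z of each of cup_0_mid, cup_1_mid, cup_2_mid, cup_3_mid in the frame of carrier below 0.041 m and angle between each of cup_0_mid, cup_1_mid, cup_2_mid, cup_3_mid's own z axis and vertical below 0.12 rad and (horizontal distance between cup_1_mid and well_0 below 0.012 m or horizontal distance between cup_1_mid and well_1 below 0.012 m or horizontal distance between cup_1_mid and well_2 below 0.012 m or horizontal distance between cup_1_mid and well_3 below 0.012 m) and (horizontal distance between cup_2_mid and well_0 below 0.012 m or horizontal distance between cup_2_mid and well_1 below 0.012 m or horizontal distance between cup_2_mid and well_2 below 0.012 m or horizontal distance between cup_2_mid and well_3 below 0.012 m) and (horizontal distance between cup_3_mid and well_0 below 0.012 m or horizontal distance between cup_3_mid and well_1 below 0.012 m or horizontal distance between cup_3_mid and well_2 below 0.012 m or horizontal distance between cup_3_mid and well_3 below 0.012 m)), for 0.2 s.
2. the plate lies on both pin shoulders, a pin through each hole (((horizontal distance between hole_0 and pin_0 below 0.005 m and horizontal distance between hole_1 and pin_1 below 0.005 m) or (horizontal distance between hole_0 and pin_1 below 0.005 m and horizontal distance between hole_1 and pin_0 below 0.005 m)) and z of each of hole_0, hole_1 in the frame of carrier below 0.072 m and angle between plate_handle's own z axis and vertical below 0.04 rad), for 0.2 s.
3. the bail is closed over the plate, its bar in the catches (all of step 2 and value of joint bail below 0.06 rad), for 0.2 s.
At the end, for the whole second after the job is handed in: Every cup present stands in a well (centre within 12 mm of the well's axis, on the well's floor within 5 mm, tilt under 0.12 rad); each hole of the plate is within 5 mm of its own pin and within 4 mm of the shoulder height, plate level within 0.04 rad; the bail is closed (under 0.06 rad) (all of step 1 and all of step 3); the robot touches nothing.
It fails at once if a cup is tipped over (angle between any of cup_0_mid, cup_1_mid, cup_2_mid, cup_3_mid's own z axis and vertical above 0.8 rad).
It fails at once if the dropper bottle or the sample pot is knocked over (angle between any of reagent_bottle, pot's own z axis and vertical above 0.6 rad).
Of cup_0, cup_1, cup_2, cup_3 only 3 to 4 are there at a start; the rules pass over those that are not, and their reading is None.
At some moment in a run one of plate may be knocked a few centimetres aside while the robot is not near it.
It also fails if it takes over 210 s, if anything falls off the work surface, if the arm or the gripper's body presses on something with over 40 N, if the wrist force passes 120 N, or if a joint passes its speed limit or range.

## Robot

A 7-joint arm with a two-finger parallel gripper is mounted at the origin on a cart in front of the work surface, level with it; the furniture and walls round the work are solid. World frame = base frame: x ahead of the robot, y to its left, z up, the work surface at z = 0. Lengths are in mm, angles in rad, forces in N, time in s.
With the tool pointing down it reaches from about 425 to 875 mm from the base axis. Payload 8.4 kg.
Tool frame: the origin (TCP) lies midway between the tips of the shut fingers; the grasp point (between the pads) lies 19 mm behind it (ctrl.pinch_z is the distance from the TCP to the grasp point, in mm); z points along the fingers, y is the line along which they close (so a half turn about z gives the same grasp; the last joint's range is limited). The gripper opens to 85 mm and grips with 20 to 120 N. Pads are 22 mm wide; open, the fingers measure 114 mm over their backs; the gripper's body (76 mm by 85 mm) begins 54 mm behind the grasp point. The pads swing forward as they close: fully open they stand 13 mm farther back than shut.
Start: joints at [1.231, 0.333, 0.04, 1.465, -0.013, 1.343, -0.059], TCP at [154.991, -631.222, 208.108] pointing down, gripper open.
Joint ranges: [-2.58, 2.58], [-0.38, 2.09], [-1.3, 1.39], [0.25, 2.4], [-1.5, 4.64], [0.08, 2.09], [-2.65, 2.65]. Speed limits (rad/s): [2.22, 2.22, 2.79, 2.79, 3.14, 3.14, 3.14].

## Interface

Orientations are given as a unit quaternion [w, x, y, z].
In Python, from cell import ctrl gives the robot as it stands.
- The arm moves only by the tool servo_tool, never from a script. Its argument "series" is a list of rows, each an object of numbers: "tx", "ty", "tz": the shift along the tool's x, y, z in mm; "twist": the turn about the tool's z in degrees; "jaw": the closure, from 0 (fully open) to 1 (shut). In form: [{"tx": .., "ty": .., "tz": .., "twist": .., "jaw": ..}, ...]. A call has 1 to 12 rows; each row shifts and turns the commanded pose from where the row before left it, along the tool's axes as they then stand; what a row does not reach is not made up. A row lasts 1/8 s, in which the tool goes at most 62.5 mm and 10.7 degrees, less where a joint would pass 70% of its speed; a pose out of reach is approached as far as the arm can. A call is refused whole if a number of a shift passes 62.5 or a number of a turn 10.7, either way. A call with a gripper value outside its range is refused whole. The fingers move at their own pace and stop on an object; the grip force is fixed at half the most. Time passes only in rows, so rows that do not move let the fingers close. It gives the time, the measured TCP pose, the force, the opening and the grip force at its end, in the units of the state.
- ctrl.read_state(): the state, without advancing time (a new reading comes with each control period).
- ctrl.grab_frame(name): name is "scene" or "top"; returns a dict with "color" (420x560x3 uint8, red, green, blue), "range_z" (420x560 float32, mm along the optical axis (not along the pixel's ray), 0 where there is no reading), "K" (3x3 intrinsics, pixels), "k1" (the pictures are not rectified: a ray, as slopes to the right and down, at radius r is drawn at 1 + k1 r^2 times it, then the intrinsics apply), "rvec" (rotation vector, rad) and "tvec" (3), from world to camera coordinates, as OpenCV has them. Camera axes: x right, y down, z forward; pixel columns grow to the right and rows downward; lengths in mm; the calibration is good to about 2 mm. A picture is of the moment at which its call begins.
- ctrl.finish_job(): hands the job in; it is judged then, once.
The state is a dict: "clock": time; "joints": joint angles; "joint_velocities": joint speeds; "tau": joint torques, N m; "tool_pos": TCP position; "tcp_rot": TCP orientation; "contact_force": force on the tool from outside, world axes, zero at the start; "ft_torque": the same for the moment, N m; "width": opening from 0.0 (shut) to 1.0 (fully open); "grip_force": force on a finger pad.
Only numpy, scipy, OpenCV 4.12 (cv2) and the standard library are available. Lean on these libraries where they do the work, as an engineer would, in place of code of your own. Each camera call takes 0.05 s, during which the arm holds its last target. There are 200 camera calls.

## Working session

There is one attempt and no reset: what is moved stays moved. The work goes in short steps, Python scripts to look and compute and a tool call to move; the robot and the scene stay as the last step left them, time stands still between calls to the robot, and variables do not carry over. Pictures are saved under pics/ and viewed, at most 15 in all, crops included, and the job is handed in when it is done.

Besides the shell and the picture viewer there is one more tool, called after "Emit:" by a JSON object that holds its "name" and its "arguments". servo_tool: Moves the arm, as the interface text tells. Its arguments: {"type":"object","properties":{"series":{"type":"array"}},"required":["series"]}

```bash
mkdir -p pics; ls
cat > h.py <<'E'
import numpy as np, cv2
from cell import ctrl
def grab(n):
    f=ctrl.grab_frame(n); f['R']=cv2.Rodrigues(np.array(f['rvec'],float))[0]; f['t']=np.array(f['tvec'],float).ravel(); f['K']=np.array(f['K'],float); return f
def slopes(f,uv):
    uv=np.atleast_2d(np.array(uv,float)); K=f['K']
    d=np.c_[(uv[:,0]-K[0,2])/K[0,0],(uv[:,1]-K[1,2])/K[1,1]]; s=d.copy()
    for _ in range(20): s=d/(1+f['k1']*(s**2).sum(1,keepdims=True))
    return s
def onplane(f,uv,z):
    s=slopes(f,uv); r=np.c_[s,np.ones(len(s))]@f['R']; c=-f['R'].T@f['t']
    return c+r*((z-c[2])/r[:,2])[:,None]
def cloud(f):
    h,w=f['range_z'].shape; u,v=np.meshgrid(np.arange(w),np.arange(h))
    s=slopes(f,np.c_[u.ravel(),v.ravel()]); d=f['range_z'].ravel()[:,None]
    return ((np.c_[s,np.ones(len(s))]*d-f['t'])@f['R']).reshape(h,w,3)
def proj(f,P):
    p=np.atleast_2d(P)@f['R'].T+f['t']; s=p[:,:2]/p[:,2:]; s=s*(1+f['k1']*(s**2).sum(1,keepdims=True))
    return s*[f['K'][0,0],f['K'][1,1]]+f['K'][:2,2]
def save(f,name,crop=None,sc=1):
    im=f['color'][:,:,::-1]
    if crop: x0,y0,x1,y1=crop; im=im[y0:y1,x0:x1]
    cv2.imwrite('pics/'+name,cv2.resize(im,None,fx=sc,fy=sc,interpolation=cv2.INTER_CUBIC))
E
python3 - <<'E'
from h import *
for n in('top','scene'):
    f=grab(n); save(f,n+'0.png',None,1.4); print(n,-f['R'].T@f['t'],f['K'][0,0],f['R'][2])
    np.savez(n+'0.npz',**f)
print(ctrl.read_state())
E
```

```text
pics
top [ 368.94358135  -69.62939604 1202.83934657] 449.0224255209556 [ 0.0753777   0.02910481 -0.99673021]
scene [ 247.14324195 1072.90406314 1159.24251155] 520.2052060451286 [ 0.13883131 -0.70959629 -0.6907959 ]
{'clock': 0.1, 'joints': array([ 1.23078695,  0.33383159,  0.03985563,  1.46619755, -0.01341893,
        1.34324733, -0.05853292]), 'joint_velocities': array([-4.96398563e-06, -2.10264018e-03,  6.35260339e-04, -2.51388826e-03,
        5.99409863e-04,  2.54960183e-04, -7.63630696e-04]), 'tau': array([ 4.58724142e-03, -6.60017538e+01,  1.37082618e+00, -4.06472826e+01,
        1.72655226e-02,  8.93805816e-03,  1.66217308e-05]), 'tool_pos': array([ 154.90575946, -630.82463753,  207.30834089]), 'tcp_rot': array([-6.98831654e-04,  9.92762038e-01,  1.20095934e-01, -1.20053924e-04]), 'contact_force': array([ 0.06422585, -0.06063795,  0.33250825]), 'ft_torque': array([ 0.04498858, -0.01469138, -0.03152609]), 'grip_force': 0.0, 'width': 1.0004378197593895}
```

View pics/top0.png

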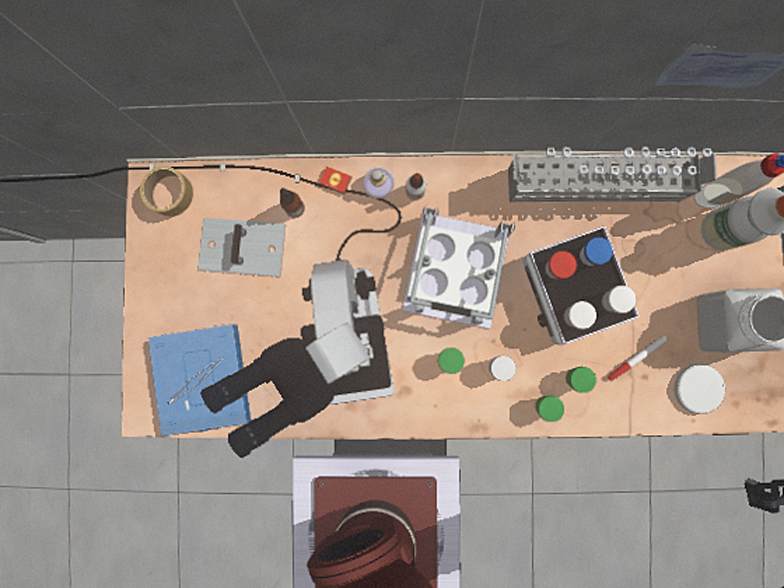

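View pics/scene0.png

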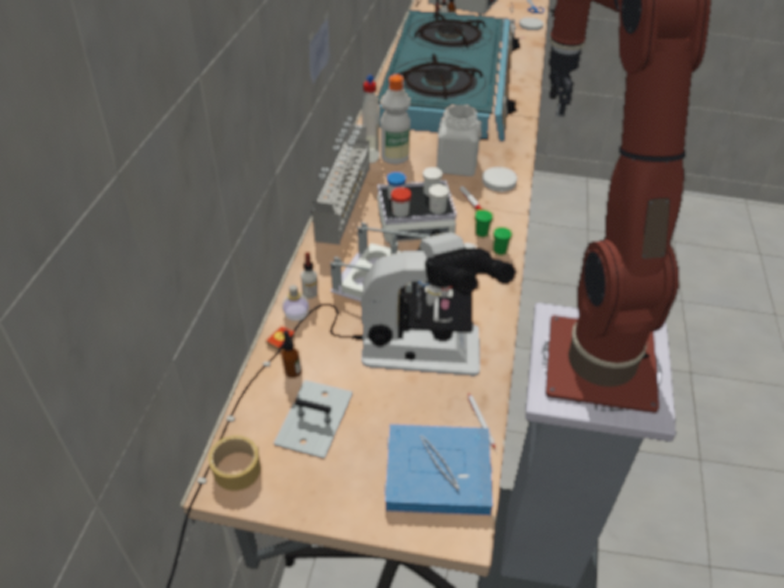

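The top view shows the carrier at about (457,265) with the bail low at the front. The shaker tray holds 4 cups: red (562,264), blue (598,250), white (581,315) and white (621,299). The plate is at (240,247). The look-alikes are 3 green cups on the bench at (450,360), (582,379) and (550,408), and the white pot at (503,368). A tall microscope stands between the plate and the carrier.

Run:
```python
from h import *
f=dict(np.load('top0.npz')); C=cloud(f); col=f['color'].astype(int); hsv=cv2.cvtColor(f['color'],cv2.COLOR_RGB2HSV)
Z=C[...,2]
m=((Z>118)&(Z<142)&(C[...,0]>250)).astype(np.uint8)
m[:, :370]=0; m[:,460:]=0
n,l,s,c=cv2.connectedComponentsWithStats(m)
for i in range(1,n):
    if s[i,4]>60:
        p=C[l==i]; print('cup',c[i]*1.4,s[i,4],np.median(p[:,2]),onplane(f,c[i],130)[0], col[l==i].mean(0))
# heights map extremes for objects
for nm,(x0,y0,x1,y1) in dict(scope=(210,180,285,290),carrier=(280,145,370,240),bott=(285,115,310,145),bott2=(195,130,220,160),purple=(255,115,285,145),pot=(348,250,370,275),rack=(360,100,520,150),big=(490,120,560,200)).items():
    p=C[y0:y1,x0:x1].reshape(-1,3); z=p[:,2]; k=z>20
    print(nm,np.percentile(z,99.5),p[k].min(0),p[k].max(0))
p=C[145:240,280:370]; z=p[...,2]
np.set_printoptions(linewidth=250)
for nm,a,b in(('lug/catch',82,100),('pins',84,96)):
    m=((z>a)&(z<b)).astype(np.uint8); n,l,s,c=cv2.connectedComponentsWithStats(m)
    for i in range(1,n):
        if s[i,4]>3: print(nm,(c[i]+[280,145])*1.4,s[i,4],np.median(p[l==i],0))
save(f,'car.png',(275,140,375,240),6); save(f,'plate.png',(135,145,215,205),8)
```

```text
cup [579.9105802  128.89078498] 293 130.0721277485707 [ 741.10952397 -371.03296191  130.        ] [80.10921502 79.         77.2662116 ]
cup [597.44444444 250.91111111] 315 129.47020396232494 [ 523.93654342 -393.22614     130.        ] [ 74.9047619  112.90793651 166.32698413]
cup [561.91036789 264.75451505] 299 129.71569980645333 [ 500.30652685 -330.71910947  130.        ] [189.60200669  79.13377926  69.31772575]
cup [620.95555556 298.59555556] 315 129.75078374275085 [ 441.21565501 -431.44865192  130.        ] [219.49206349 217.54603175 212.31746032]
cup [581.13493976 314.30421687] 332 129.63312557527973 [ 414.88030764 -361.56634714  130.        ] [217.10240964 215.15662651 209.93674699]
scope 330.03496172076905 [256.25716689 -69.62939604  20.01637679] [ 539.40591667  121.06215308 1202.83934657]
carrier 116.67107929625026 [ 368.94358135 -257.68619371   20.00357486] [ 614.50807749  -64.39954142 1202.83934657]
bott 125.07974389731768 [368.94358135 -97.40390008  24.74609101] [ 673.33830281  -60.62493084 1202.83934657]
bott2 123.67222557409917 [368.94358135 -69.62939604  20.23445433] [ 65
[... 1269 characters left out ...]
35.10909091] 77 [561.01470278 -95.59694435  89.41233432]
pins [501.65684211 246.17894737] 95 [ 536.82690571 -233.67089756   88.95158156]
pins [511.18666667 226.8       ] 15 [ 574.96135189 -251.62774148   86.87755117]
pins [424.66666667 257.71666667] 12 [520.21870421 -96.37815271  87.79894749]
pins [491.4 270.9] 10 [ 495.13472089 -214.67020872   87.01240126]
pins [496.65 274.4 ] 4 [ 488.29607029 -222.24828524   94.84863766]
pins [420.   298.76] 5 [447.4319553  -86.930886    91.15072128]
pins [418.18 308.  ] 10 [430.18927647 -83.07583664  89.49986419]
pins [479.8 311.2] 7 [ 424.32188219 -193.27399509   89.51159268]
pins [478.03636364 320.47272727] 11 [ 406.97496846 -187.98996618   91.59113505]
```

View pics/car.png

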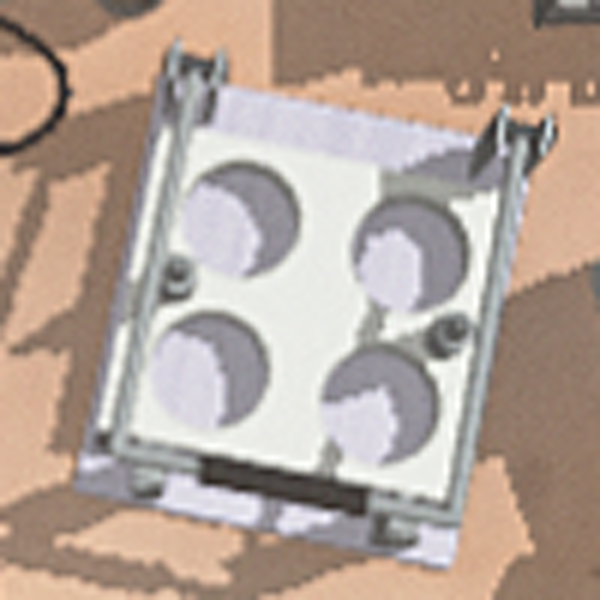

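View pics/plate.png

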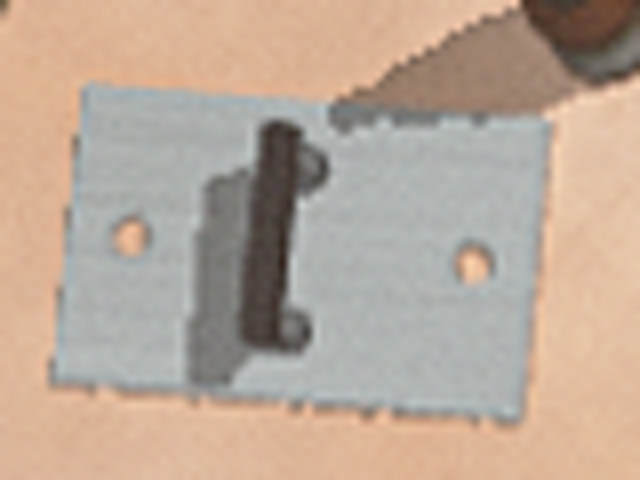

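The crops show the wells at crop pixels (210,370), (382,405), (243,218) and (412,252), and the pins at (178,272) and (452,330). The bail sleeve is at (285,484), with the bail slightly raised. The plate's holes are at (132,237) and (474,264), and its handle runs from (282,125) to (262,345).

Run:
```python
from h import *
np.set_printoptions(precision=1,suppress=True)
f=dict(np.load('top0.npz')); C=cloud(f); g=f['color']
def cc(uv): return np.array(uv,float)/6-.4+[275,140]
W=onplane(f,cc([(210,370),(382,405),(243,218),(412,252)]),30)[:,:2]
P=onplane(f,cc([(178,272),(452,330)]),90)[:,:2]
m=np.array([(-34,38),(-34,-38),(34,38),(34,-38),(0,60),(0,-60)],float); X=np.r_[W,P]
a=m-m.mean(0); b=X-X.mean(0); th=np.arctan2((a[:,0]*b[:,1]-a[:,1]*b[:,0]).sum(),(a*b).sum())
R=np.array([[np.cos(th),-np.sin(th)],[np.sin(th),np.cos(th)]]); c=X.mean(0)-R@m.mean(0)
print('carrier',c,th); print('resid',X-(m@R.T+c)); print('wells',m@R.T+c)
uv=cc((285,484)); r=C[int(uv[1]),int(uv[0])]; print('bar',r, onplane(f,uv,r[2]), R.T@(r[:2]-c))
print('bail arms z', )
def pc(uv): return np.array(uv,float)/8-.4+[135,145]
H=onplane(f,pc([(132,237),(474,264)]),4)[:,:2]; print('holes',H,np.linalg.norm(H[0]-H[1]),H.mean(0),np.arctan2(*(H[0]-H[1])[::-1]))
hb=onplane(f,pc([(282,125),(262,345)]),47)[:,:2]; print('bar ends',hb,np.linalg.norm(hb[0]-hb[1]),hb.mean(0))
# shaker tray rim
q=C[155:250,370:460].reshape(-1,3); k=(q[:,2]>76)&(q[:,2]<84); rect=cv2.minAreaRect(q[k][:,:2].astype(np.float32)); print('shaker',rect)
hs=cv2.cvtColor(g,cv2.COLOR_RGB2HSV)
for nm,u in dict(pot=(503,368),green=(450,360),bottle=(416,183),scope=(335,275)).items():
    u=np.array(u)/1.4; print(nm,C[int(u[1]),int(u[0])])
s=C[180:290,200:290].reshape(-1,3); s=s[(s[:,2]>150)&(s[:,2]<500)&(s[:,1]>-100)]; print('scope tall',s.min(0),s.max(0), 'over250',s[s[:,2]>250].min(0),s[s[:,2]>250].max(0))
```

```text
carrier [ 506.9 -157. ] -0.2151306067339477
resid [[ 0.5 -0.7]
 [ 0.8 -1.2]
 [ 1.  -1.4]
 [ 1.5 -1. ]
 [-2.1  0.2]
 [-1.7  4. ]]
wells [[ 481.8 -112.6]
 [ 465.6 -186.9]
 [ 548.3 -127.2]
 [ 532.  -201.4]
 [ 519.7  -98.4]
 [ 494.1 -215.6]]
bar [ 428.5 -139.9  111.2] [[ 427.9 -140.2  111.2]] [-80.3  -0. ]
bail arms z
holes [[563.3 318.4]
 [552.4 199.2]] 119.71444270250383 [557.8 258.8] 1.478859985378974
bar ends [[593.  254.5]
 [519.8 259.9]] 73.38862676580119 [556.4 257.2]
shaker ((470.8011779785156, -381.46142578125), (175.58309936523438, 148.18675231933594), 19.611801147460938)
pot [ 324.5 -234.5   67.3]
green [ 337.5 -139.7   58.5]
bottle [653.8 -81.3 105.1]
scope [475.5  47.7 233.8]
scope tall [281.5 -33.6 150. ] [507.9 117.  337.1] over250 [281.5  -7.4 250.1] [445.7 117.  337.1]
```

```bash
cat >> h.py <<'E'
CAR=None
def yaw(s):
    w,x,y,z=s['tcp_rot']; return np.degrees(np.arctan2(2*(x*y+w*z),1-2*(y*y+z*z)))
def plan(x,y,z,yw=None):
    s=ctrl.read_state(); p=s['tool_pos']; a=np.radians(yaw(s)); d=np.array([x,y,z])-p
    print('at',np.round(p,1),'yaw %.1f'%yaw(s),'t %.1f'%s['clock'],'F',np.round(s['contact_force'],1),'w %.3f g %.0f'%(s['width'],s['grip_force']))
    print(' tx %.1f ty %.1f tz %.1f'%(d[0]*np.cos(a)+d[1]*np.sin(a),d[0]*np.sin(a)-d[1]*np.cos(a),-d[2]),'' if yw is None else 'twist %.1f'%(yaw(s)-yw))
E
python3 - <<'E'
from h import *
np.set_printoptions(precision=1,suppress=True)
f=dict(np.load('top0.npz')); C=cloud(f)
c0=np.array([506.9,-157]);th=-.2151
R=np.array([[np.cos(th),-np.sin(th)],[np.sin(th),np.cos(th)]])
m=np.array([(-34,38),(-34,-38),(34,38),(34,-38)],float); X=[]
hsv=cv2.cvtColor(f['color'],cv2.COLOR_RGB2HSV)
sat=(f['color'][...,2].astype(int)-f['color'][...,0]); v=hsv[...,2]
for q in m:
    w=c0+R@q; uv=proj(f,[*w,30])[0]
    yy,xx=np.mgrid[:420,:560]; k=(np.hypot(xx-uv[0],yy-uv[1])<16)&((sat>3)|(v<170))
    k=cv2.morphologyEx(k.astype(np.uint8),cv2.MORPH_OPEN,np.ones((5,5)))
    n,l,s,c=cv2.connectedComponentsWithStats(k); i=1+np.argmax(s[1:,4])
    cn=max(cv2.findContours((l==i).astype(np.uint8),0,1)[0],key=cv2.contourArea); (e,r)=cv2.minEnclosingCircle(cn)
    X.append(onplane(f,e,30)[0,:2]); print(q,s[i,4],r,X[-1],onplane(f,c[i],30)[0,:2],w, onplane(f,c[i],20)[0,:2])
plan(428,-140,260,-12.3-90); 
print(C[...,2][210:222,315:335].max())
E
```

```text
[-34.  38.] 295 9.771663665771484 [ 482.8 -112.9] [ 482.8 -113.5] [ 481.8 -112.6] [ 483.8 -113.9]
[-34. -38.] 321 11.715475082397461 [ 469.3 -186.2] [ 467.7 -187.7] [ 465.6 -186.9] [ 468.6 -188.7]
[34. 38.] 291 9.755484580993652 [ 548.9 -127.6] [ 549.2 -127.9] [ 548.2 -127.1] [ 550.8 -128.4]
[ 34. -38.] 374 13.209944725036621 [ 539.1 -203.1] [ 538.8 -202.6] [ 532.  -201.4] [ 540.2 -203.7]
at [ 154.9 -630.8  207.3] yaw 13.8 t 0.1 F [ 0.1 -0.1  0.3] w 1.000 g 0
 tx 382.3 ty -411.5 tz -52.7 twist 116.1
1202.839346568165
```

Emit:
{"name": "servo_tool", "arguments": {"series": [{"tz":-52},{"tx":42,"ty":-40},{"tx":42,"ty":-40},{"tx":42,"ty":-40},{"tx":42,"ty":-40},{"tx":42,"ty":-40},{"tx":42,"ty":-40},{"tx":42,"ty":-40},{"tx":42,"ty":-42},{"tx":25,"ty":-44},{"tx":20,"ty":-44}]}}

```text
invalid input at $.series[0]: expected keys tx, ty, tz, twist, jaw
```

Emit:
{"name": "servo_tool", "arguments": {"series": [{"twist":-10.65},{"twist":-10.65},{"twist":-10.65},{"twist":-10.65},{"twist":-10.65},{"twist":-10.65},{}]}}

```text
invalid input at $.series[0]: expected keys tx, ty, tz, twist, jaw
```

Run:
```python
from h import *
plan(428,-140,160,77.7)
f=grab('top'); C=cloud(f)
save(f,'t1.png',(230,120,430,270),4)
```

```text
at [ 154.9 -630.8  207.3] yaw 13.8 t 0.1 F [ 0.1 -0.1  0.3] w 1.000 g 0
 tx 382.3 ty -411.5 tz 47.3 twist -63.9
```

View pics/t1.png

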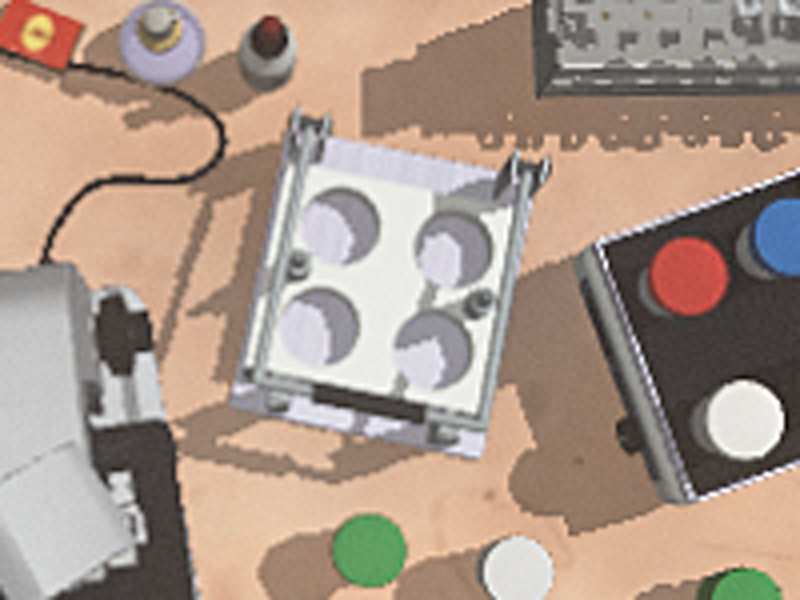

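The call was refused because every row needs all five keys. The picture shows the scene unchanged.

Emit:
{"name": "servo_tool", "arguments": {"series": [{"tx":0,"ty":0,"tz":-52,"twist":0,"jaw":0},{"tx":42,"ty":-40,"tz":0,"twist":0,"jaw":0},{"tx":42,"ty":-40,"tz":0,"twist":0,"jaw":0},{"tx":42,"ty":-40,"tz":0,"twist":0,"jaw":0},{"tx":42,"ty":-40,"tz":0,"twist":0,"jaw":0},{"tx":42,"ty":-40,"tz":0,"twist":0,"jaw":0},{"tx":42,"ty":-40,"tz":0,"twist":0,"jaw":0},{"tx":42,"ty":-40,"tz":0,"twist":0,"jaw":0},{"tx":42,"ty":-42,"tz":0,"twist":0,"jaw":0},{"tx":25,"ty":-44,"tz":0,"twist":0,"jaw":0},{"tx":20,"ty":-44,"tz":0,"twist":0,"jaw":0}]}}

```text
clock: 1.52
tool_pos: [427.6, -140.2, 259.9]
tcp_rot: [-0.0, 0.993, 0.12, -0.0]
contact_force: [0.0, -0.8, 0.7]
width: 0.999
grip_force: 0.0
```

Emit:
{"name": "servo_tool", "arguments": {"series": [{"tx":0,"ty":0,"tz":0,"twist":-10.65,"jaw":0},{"tx":0,"ty":0,"tz":0,"twist":-10.65,"jaw":0},{"tx":0,"ty":0,"tz":0,"twist":-10.65,"jaw":0},{"tx":0,"ty":0,"tz":0,"twist":-10.65,"jaw":0},{"tx":0,"ty":0,"tz":0,"twist":-10.65,"jaw":0},{"tx":0,"ty":0,"tz":0,"twist":-10.65,"jaw":0},{"tx":0,"ty":0,"tz":0,"twist":0,"jaw":0}]}}

```text
clock: 2.4
tool_pos: [427.1, -142.1, 260.0]
tcp_rot: [-0.0, 0.779, 0.627, -0.0]
contact_force: [-0.2, 0.2, -0.7]
width: 1.004
grip_force: 0.0
```

Run:
```python
from h import *
plan(428,-140,160,77.7); print(ctrl.read_state()['joints'].round(2))
f=grab('top'); save(f,'t2.png',(180,120,480,345),2.6)
```

```text
at [ 427.1 -142.1  260. ] yaw 77.6 t 2.4 F [-0.2  0.2 -0.7] w 1.004 g 0
 tx 2.3 ty 0.4 tz 100.0 twist -0.1
[ 0.65 -0.08 -0.39  1.82 -0.03  1.4   0.04]
```

View pics/t2.png

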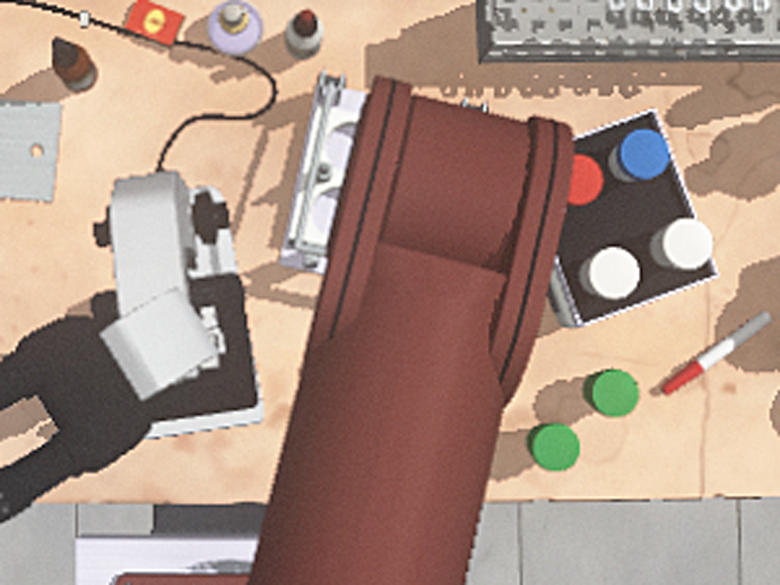

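Emit:
{"name": "servo_tool", "arguments": {"series": [{"tx":2,"ty":0,"tz":60,"twist":0,"jaw":0},{"tx":0,"ty":0,"tz":60,"twist":0,"jaw":0.3},{"tx":0,"ty":0,"tz":54,"twist":0,"jaw":0.3},{"tx":0,"ty":0,"tz":0,"twist":0,"jaw":0.3},{"tx":0,"ty":0,"tz":0,"twist":0,"jaw":1},{"tx":0,"ty":0,"tz":0,"twist":0,"jaw":1},{"tx":0,"ty":0,"tz":0,"twist":0,"jaw":1},{"tx":0,"ty":0,"tz":0,"twist":0,"jaw":1},{"tx":0,"ty":0,"tz":0,"twist":0,"jaw":1}]}}

```text
clock: 3.58
tool_pos: [428.4, -140.5, 86.9]
tcp_rot: [0.001, 0.779, 0.627, 0.0]
contact_force: [0.2, -0.2, -0.4]
width: -0.001
grip_force: 0.0
```

Run:
```python
from h import *
plan(428,-140,86,77.7)
f=grab('scene'); save(f,'s1.png',(200,120,400,270),4)
```

```text
at [ 428.4 -140.5   86.9] yaw 77.7 t 3.6 F [ 0.2 -0.2 -0.4] w -0.001 g 0
 tx 0.4 ty -0.5 tz 0.9 twist -0.0
```

View pics/s1.png

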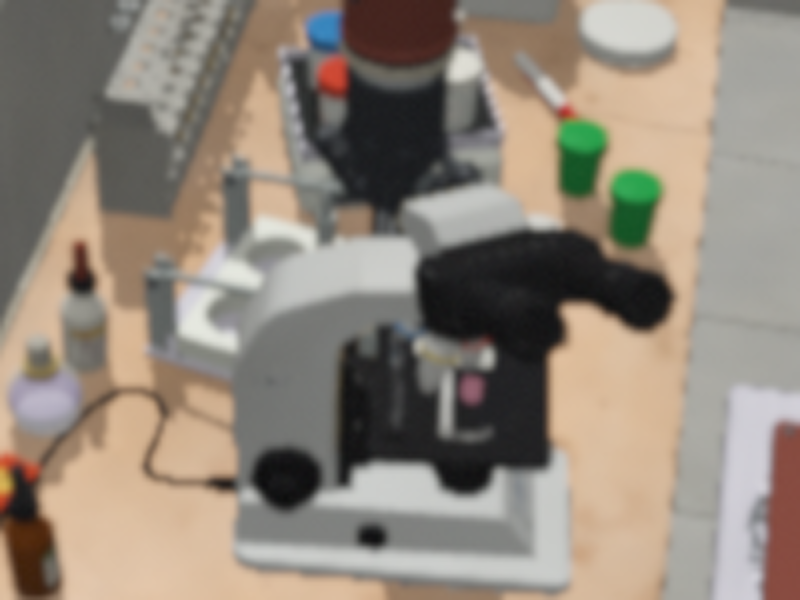

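Run:
```python
from h import *
np.set_printoptions(precision=0,suppress=True,linewidth=200)
f=dict(np.load('top0.npz')); C=cloud(f)
hsv=cv2.cvtColor(f['color'],cv2.COLOR_RGB2GRAY)
print(C[214:227,308:338:3,2]); print(hsv[214:227,308:338:3])
print('armL z', C[155:222:5,293:306].max(axis=1)[:,2])
```

```text
[[  30.   33.   30.   30.   29.   30.   30.   29.    7.    7.]
 [ 113.  111.   31.   28.   32.   32.   32.   31.   28.    7.]
 [ 116.  114.  112.   28.   32.   30.   30.   31. 1203.    5.]
 [ 112.  118.  113.  115.  109.   29.   32.   30.   31.   31.]
 [ 115.  111.  118.  114.  114.  111.   29.   32.   31.   28.]
 [ 113.  112.  112.  113.  113.  112.  113.  112.   27.   30.]
 [ 105.  109.  113.  113.  112.  115.  111.  111.  115.  109.]
 [   9.    6.  110.  110.  114.  115.  119.  120.  116.  113.]
 [   6.    4.    3.    2.  109.  110.  113.  116.  117.  110.]
 [   2.    7.    1.    9.    6.  108.  112.  113.  115.  115.]
 [   5.    5.    5.    7.    6.    2.    2.  113.  113.  115.]
 [   1.    6.    2.    6.    1.    6.    7.    8.  110.  111.]
 [  -1.    8.    5.    3.    6.    7.    2.    3.    6.    7.]]
[[228 247 241 237 234 236 236 168 214 219]
 [146 186 243 245 238 234 236 155 208 217]
 [ 80  75 165 213 248 240 238 158 217 216]
 [108  70  62 118 182 237 251 163 236 228]
 [ 90  76  70  66  60 145 198 168 247 238]
 [ 82  68  74  70  68  57  80 119 227 248]
 [111  50  66  75  74  69  65  63 129 188]
 [200 166  62  57  69  74  73  75  63  69]
 [226 220 195 152  62  62  68  68  71  58]
 [221 227 232 222 132  82  56  70  70  63]
 [224 225 223 234 153 203 146  54  66  60]
 [214 230 225 230 146 232 215 199 109  60]
 [152 174 226 211 144 223 228 242 150 131]]
armL z [ 82.  89.  90.  94.  96.  96. 101.  99. 104. 105. 110. 113. 114.  91.]
```

Run:
```python
from h import *
np.set_printoptions(precision=0,suppress=True,linewidth=200)
f=grab('scene'); c0=np.array([508,-157.3]);th=-.2151
R=np.array([[np.cos(th),-np.sin(th)],[np.sin(th),np.cos(th)]])
C=cloud(f); L=C.copy(); L[...,:2]=(C[...,:2]-c0)@R
for side in(70,-70):
  for x in range(80,-80,-20):
    k=(abs(L[...,0]-x)<8)&(abs(L[...,1]-side)<8)&(L[...,2]>60)&(L[...,2]<200); print(side,x,k.sum(),np.median(L[...,2][k]) if k.any() else 0)
k=(abs(L[...,1])<100)&(L[...,0]<-50)&(L[...,0]>-130)&(L[...,2]>30)&(L[...,2]<140); P=L[k]; print(len(P)); 
h,xe,ye=np.histogram2d(P[:,2],P[:,1],bins=[range(30,145,10),range(-100,110,20)]);print(h)
t=grab('top'); C=cloud(t); C[...,:2]=(C[...,:2]-c0)@R
for side in(70,):
  for x in range(80,-80,-20):
    k=(abs(C[...,0]-x)<8)&(abs(C[...,1]-side)<8)&(C[...,2]>60)&(C[...,2]<200); print('top',x,k.sum(),np.median(C[...,2][k]) if k.any() else 0)
```

```text
70 80 21 81.2376353285049
70 60 10 82.03833187883956
70 40 11 84.90508496240464
70 20 12 89.77157491894371
70 0 4 89.0099831179481
70 -20 0 0
70 -40 0 0
70 -60 0 0
-70 80 17 81.44163607497623
-70 60 10 82.63216459318534
-70 40 10 87.33811911002198
-70 20 10 88.7948185498283
-70 0 11 93.4460456681175
-70 -20 0 0
-70 -40 0 0
-70 -60 0 0
55
[[ 0.  0.  0.  0.  0.  0.  0.  0.  0.  0.]
 [ 0.  0.  0.  0.  0.  0.  0.  2.  0.  0.]
 [ 0.  0.  0.  0.  0.  0.  0.  6.  5.  0.]
 [ 0.  0.  0.  0.  0.  0.  0.  0.  6.  0.]
 [ 0.  0.  0.  0.  0.  0.  0.  1.  4.  0.]
 [ 0.  0.  0.  0.  0.  0.  0.  0.  0.  0.]
 [ 0.  0.  0.  0.  0.  0.  0.  0.  0.  0.]
 [ 0.  0.  0.  0.  0.  0.  0.  0.  0.  0.]
 [ 0.  0.  0.  0.  0.  1.  0.  0.  0.  0.]
 [ 0.  0.  0.  0.  1. 11.  0.  0.  0.  0.]
 [ 0.  0.  0.  0.  0. 18.  0.  0.  0.  0.]]
top 80 33 83.85071123228619
top 60 19 85.74426288876887
top 40 17 87.82934177564269
top 20 20 90.337409654233
top 0 33 91.35175228192247
top -20 20 96.17775294472597
top -40 20 98.8077679658817
top -60 21 102.00841160772138
```

Emit:
{"name": "servo_tool", "arguments": {"series": [{"tx":0,"ty":0,"tz":0,"twist":0,"jaw":0},{"tx":0,"ty":0,"tz":0,"twist":0,"jaw":0},{"tx":0,"ty":0,"tz":0,"twist":0,"jaw":0},{"tx":0,"ty":0,"tz":-60,"twist":0,"jaw":0},{"tx":0,"ty":0,"tz":-60,"twist":0,"jaw":0},{"tx":0,"ty":0,"tz":-60,"twist":0,"jaw":0},{"tx":-60,"ty":0,"tz":0,"twist":0,"jaw":0},{"tx":-60,"ty":0,"tz":0,"twist":0,"jaw":0},{"tx":-60,"ty":0,"tz":0,"twist":0,"jaw":0},{"tx":-60,"ty":0,"tz":0,"twist":0,"jaw":0},{"tx":0,"ty":0,"tz":0,"twist":0,"jaw":0}]}}

```text
clock: 5.1
tool_pos: [373.7, -379.2, 265.2]
tcp_rot: [-0.001, 0.781, 0.624, -0.001]
contact_force: [1.2, 0.7, 0.1]
width: 0.998
grip_force: 0.0
```

Run:
```python
from h import *
np.set_printoptions(precision=1,suppress=True,linewidth=200)
c0=np.array([508,-157.3]);th=-.2151
R=np.array([[np.cos(th),-np.sin(th)],[np.sin(th),np.cos(th)]])
t=grab('top')
for t in (dict(np.load('top0.npz')),t):
  C=cloud(t); C[...,:2]=(C[...,:2]-c0)@R
  for side in(70,-70):
    a=[]
    for x in range(80,-100,-20):
      k=(abs(C[...,0]-x)<8)&(abs(C[...,1]-side)<8)&(C[...,2]>75)&(C[...,2]<140); a.append(np.median(C[...,2][k]) if k.any() else 0)
    print(side,np.array(a))
  k=(abs(C[...,1])<30)&(C[...,2]>95)&(C[...,2]<150)&(C[...,0]<-50); print(k.sum(),np.median(C[k],0), C[k].min(0),C[k].max(0))
plan(428,-140,86,77.7)
```

```text
70 [ 82.9  87.1  88.8  93.5  95.8  99.9 103.3 106.8 109.4]
-70 [ 83.7  85.4  90.1  93.2  97.1 100.2 104.3 106.5 110.5]
240 [-86.7  -0.5 113.1] [-501.   -29.7   95.9] [-74.7  29.6 149.7]
70 [ 83.5  85.4  89.2  90.7  93.   97.2  98.  101.5 103.5]
-70 [ 84.3  85.8  88.3  90.3  92.9  95.8  97.8 102.  103.6]
270 [-88.8   4.2 108.3] [-499.4  -30.    95.7] [-75.4  29.9 149.5]
at [ 375.4 -376.4  265.5] yaw 77.5 t 5.2 F [-0.6  0.6 -0.9] w 0.998 g 0
 tx 242.2 ty 0.1 tz 179.5 twist -0.2
```

Run:
```python
from h import *
np.set_printoptions(precision=1,suppress=True,linewidth=200)
c0=np.array([508,-157.3]);th=-.2151
R=np.array([[np.cos(th),-np.sin(th)],[np.sin(th),np.cos(th)]])
t=grab('top'); s=grab('scene'); p=ctrl.read_state()['tool_pos']
for f in(t,):
  W=cloud(f); C=W.copy(); C[...,:2]=(C[...,:2]-c0)@R
  k=(abs(C[...,1])<30)&(C[...,2]>90)&(C[...,2]<130)&(C[...,0]<-50)&(C[...,0]>-130); print(k.sum(),np.median(C[k],0), np.percentile(C[k],3,0),np.percentile(C[k],97,0),np.median(W[k],0))
W=cloud(s); k=(np.hypot(W[...,0]-p[0],W[...,1]-p[1])<110)&(W[...,2]>200)&(W[...,2]<340)
P=W[k]; 
for z in range(200,340,10):
  q=P[(P[:,2]>=z)&(P[:,2]<z+10)]
  if len(q)>3: print(z,len(q),q.min(0)-p,q.max(0)-p)
uv=proj(s,p)[0].astype(int); print(uv); save(s,'s2.png',(uv[0]-50,uv[1]-75,uv[0]+50,uv[1]+25),6)
```

```text
139 [-82.5   0.5 106.5] [-88.9 -27.9 102.3] [-75.9  27.9 111.9] [ 426.7 -140.2  106.5]
300 16 [-48.5 -13.6  35.1] [56.4 24.5 44. ]
310 34 [-53.3 -10.6  44.3] [56.9 26.8 53.9]
320 36 [-53.1 -23.   54.2] [56.7 26.4 64. ]
330 30 [-52.5 -21.   64.2] [54.  27.3 73.8]
[327 100]
```

View pics/s2.png

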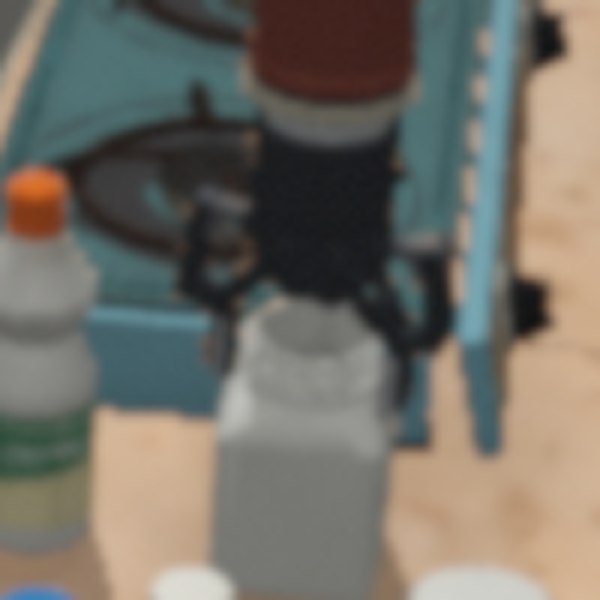

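Emit:
{"name": "servo_tool", "arguments": {"series": [{"tx":60,"ty":0,"tz":0,"twist":0,"jaw":0.3},{"tx":60,"ty":0,"tz":0,"twist":0,"jaw":0.3},{"tx":60,"ty":0,"tz":0,"twist":0,"jaw":0.3},{"tx":61,"ty":0,"tz":0,"twist":0,"jaw":0.3},{"tx":0,"ty":0,"tz":60,"twist":0,"jaw":0.3},{"tx":0,"ty":0,"tz":60,"twist":0,"jaw":0.3},{"tx":0,"ty":0,"tz":50,"twist":0,"jaw":0.3},{"tx":0,"ty":0,"tz":15,"twist":0,"jaw":0.3},{"tx":0,"ty":0,"tz":0,"twist":0,"jaw":0.3}]}}

```text
clock: 6.38
tool_pos: [428.1, -138.6, 81.6]
tcp_rot: [-0.0, 0.778, 0.628, -0.0]
contact_force: [0.2, -0.0, 0.7]
width: 0.702
grip_force: 0.0
```

Emit:
{"name": "servo_tool", "arguments": {"series": [{"tx":0,"ty":0,"tz":0,"twist":0,"jaw":0.7},{"tx":0,"ty":0,"tz":0,"twist":0,"jaw":0.7}]}}

```text
clock: 6.62
tool_pos: [429.1, -139.6, 82.8]
tcp_rot: [0.001, 0.779, 0.627, 0.001]
contact_force: [-0.4, 0.2, 0.2]
width: 0.307
grip_force: 0.0
```

Emit:
{"name": "servo_tool", "arguments": {"series": [{"tx":0,"ty":0,"tz":0,"twist":0,"jaw":0.84},{"tx":0,"ty":0,"tz":0,"twist":0,"jaw":1},{"tx":0,"ty":0,"tz":0,"twist":0,"jaw":1}]}}

```text
clock: 7.0
tool_pos: [428.3, -139.4, 81.5]
tcp_rot: [0.0, 0.779, 0.627, 0.0]
contact_force: [1.1, 0.7, -0.0]
width: 0.001
grip_force: 0.0
```

Emit:
{"name": "servo_tool", "arguments": {"series": [{"tx":0,"ty":0,"tz":0,"twist":0,"jaw":1},{"tx":0,"ty":0,"tz":0,"twist":0,"jaw":1}]}}

```text
clock: 7.25
tool_pos: [428.1, -139.3, 81.3]
tcp_rot: [0.0, 0.779, 0.627, 0.0]
contact_force: [0.8, -1.6, -1.0]
width: 0.0
grip_force: 0.0
```

```bash
cat >> h.py <<'E'
c0=np.array([508,-157.3]);th=-.2151
RC=np.array([[np.cos(th),-np.sin(th)],[np.sin(th),np.cos(th)]])
def bail(f):
    C=cloud(f); C[...,:2]=(C[...,:2]-c0)@RC; x=[];z=[]
    k=(abs(abs(C[...,1])-70)<8)&(C[...,0]<70)&(C[...,0]>-75)&(C[...,2]>76)&(C[...,2]<250)
    r=np.hypot(86-C[k][:,0],C[k][:,2]-83); print('bail',k.sum(),np.median(np.arctan2(C[k][:,2]-83,86-C[k][:,0])))
    return C
E
python3 - <<'E'
from h import *
np.set_printoptions(precision=1,suppress=True,linewidth=200)
f=grab('top'); C=bail(f); s=grab('scene'); bail(s)
p=ctrl.read_state()['tool_pos']; W=cloud(s)
for z in range(40,240,10):
  k=(np.hypot(W[...,0]-p[0],W[...,1]-p[1])<75)&(W[...,2]>=z)&(W[...,2]<z+10); q=W[k]
  if len(q)>3: print(z,len(q),q.min(0)-p,q.max(0)-p)
print(proj(s,[p,p+[0,0,73]]))
save(s,'s3.png',(250,130,330,190),8)
E
```

```text
bail 233 0.08404496346980013
bail 91 0.03380995447244403
50 10 [  0.5  57.5 -29.7] [ 11.8  69.5 -21.2]
60 8 [  1.3  57.7 -20.2] [ 11.5  66.3 -11.7]
70 5 [  2.   62.2 -11.1] [ 5.3 63.4 -2.7]
120 11 [-11.    1.7  40.6] [14.5 12.2 47.7]
130 18 [-8.3  5.9 50.1] [14.  13.9 58.7]
140 17 [-6.1  0.3 60.2] [21.5 18.  68.7]
150 48 [-15.5 -17.6  69. ] [40.6 17.1 78.7]
160 47 [-29.6 -10.9  79. ] [43.  21.  88.7]
170 56 [-34.2 -14.9  88.8] [53.3 22.3 98.8]
180 65 [-41.2 -10.6  99.5] [ 63.1  23.4 108.2]
190 115 [-59.9 -22.2 108.8] [ 62.5  29.2 118.8]
200 89 [-51.5  -7.9 118.8] [ 51.9  27.  128.7]
210 66 [-40.8  -3.  128.8] [ 41.9  24.8 138.4]
220 16 [-37.5   6.7 139.2] [ 37.2  32.4 147.8]
230 57 [-36.6  -1.5 149.3] [ 35.1  42.5 158.8]
[[297.3 188.2]
 [298.1 170.1]]
```

View pics/s3.png

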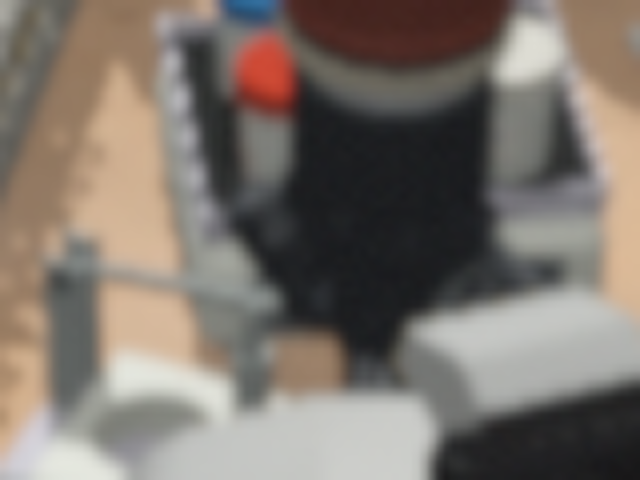

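Run:
```python
from h import *
s=grab('scene'); p=np.array([375.4,-376.4,265.5])
for dz in(0,13,30,40): print(dz,(proj(s,[p+[50,-10,dz],p+[-50,10,dz]])-[277,25])*6)
```

```text
0 [[216.24214141 429.3017036 ]
 [396.065522   470.45824523]]
13 [[217.4191478  408.49397125]
 [398.17520714 449.50805896]]
30 [[218.97202692 380.98427595]
 [400.95867036 421.80324756]]
40 [[219.89277864 364.64188895]
 [402.60910109 405.34130646]]
```

Emit:
{"name": "servo_tool", "arguments": {"series": [{"tx":0,"ty":0,"tz":-45,"twist":0,"jaw":0.3},{"tx":0,"ty":0,"tz":0,"twist":0,"jaw":0.3},{"tx":0,"ty":0,"tz":0,"twist":0,"jaw":0.3},{"tx":0,"ty":0,"tz":40,"twist":0,"jaw":0.3},{"tx":0,"ty":0,"tz":27,"twist":0,"jaw":0.3},{"tx":0,"ty":0,"tz":0,"twist":0,"jaw":0.3},{"tx":0,"ty":0,"tz":0,"twist":0,"jaw":0.8},{"tx":0,"ty":0,"tz":0,"twist":0,"jaw":1},{"tx":0,"ty":0,"tz":0,"twist":0,"jaw":1},{"tx":0,"ty":0,"tz":0,"twist":0,"jaw":1}]}}

```text
clock: 8.65
tool_pos: [425.0, -138.7, 58.6]
tcp_rot: [-0.002, 0.779, 0.627, -0.002]
contact_force: [-10.2, 2.5, 1.6]
width: 0.134
grip_force: 58.5
```

Run:
```python
from h import *
print(ctrl.pinch_z); plan(428,-140,86,77.7); bail(grab('top'))
```

```text
18.700000000000003
at [ 425.  -138.7   58.6] yaw 77.7 t 8.7 F [-10.2   2.5   1.6] w 0.134 g 58
 tx -0.6 ty 3.2 tz -27.4 twist -0.0
bail 236 0.0731718978585151
```

Emit:
{"name": "servo_tool", "arguments": {"series": [{"tx":0,"ty":2,"tz":-29,"twist":0,"jaw":1},{"tx":0,"ty":11.5,"tz":-32,"twist":0,"jaw":1},{"tx":0,"ty":17.5,"tz":-29,"twist":0,"jaw":1},{"tx":0,"ty":23,"tz":-25,"twist":0,"jaw":1},{"tx":0,"ty":27.5,"tz":-20,"twist":0,"jaw":1},{"tx":0,"ty":31,"tz":-14,"twist":0,"jaw":1}]}}

```text
clock: 9.45
tool_pos: [537.5, -163.5, 211.9]
tcp_rot: [0.001, 0.779, 0.627, -0.001]
contact_force: [-9.3, 1.2, 13.4]
width: 0.134
grip_force: 59.1
```

Emit:
{"name": "servo_tool", "arguments": {"series": [{"tx":0,"ty":33,"tz":-7,"twist":0,"jaw":1},{"tx":0,"ty":34,"tz":-1,"twist":0,"jaw":1},{"tx":0,"ty":33.5,"tz":6,"twist":0,"jaw":1},{"tx":0,"ty":11,"tz":4,"twist":0,"jaw":1},{"tx":0,"ty":0,"tz":0,"twist":0,"jaw":1}]}}

```text
clock: 10.07
tool_pos: [650.0, -189.0, 209.5]
tcp_rot: [0.004, 0.779, 0.626, 0.002]
contact_force: [4.3, -2.8, 10.4]
width: 0.132
grip_force: 60.3
```

Run:
```python
from h import *
plan(428,-140,86,77.7); print(ctrl.read_state()['joints'].round(2))
s=grab('scene'); save(s,'s4.png',(180,80,340,200),5)
```

```text
at [ 650.  -189.   209.5] yaw 77.6 t 10.1 F [ 4.3 -2.8 10.4] w 0.132 g 60
 tx 0.1 ty -227.4 tz 123.5 twist -0.1
[ 0.51  0.41 -0.4   1.38  0.16  1.37 -0.11]
```

View pics/s4.png

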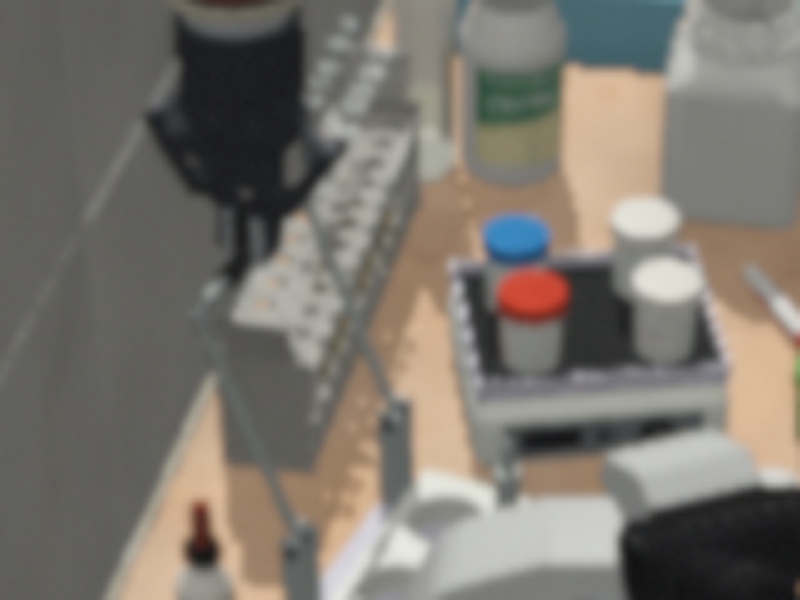

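The bail is open, with its bar at about (235,290) in the crop and held in the fingers. All four cups are standing.

Emit:
{"name": "servo_tool", "arguments": {"series": [{"tx":0,"ty":0,"tz":0,"twist":0,"jaw":0.3},{"tx":0,"ty":0,"tz":0,"twist":0,"jaw":0.3},{"tx":0,"ty":0,"tz":0,"twist":0,"jaw":0.3},{"tx":0,"ty":0,"tz":-45,"twist":0,"jaw":0.2},{"tx":0,"ty":0,"tz":-45,"twist":0,"jaw":0},{"tx":0,"ty":0,"tz":0,"twist":-10.6,"jaw":0},{"tx":0,"ty":0,"tz":0,"twist":-10.6,"jaw":0},{"tx":0,"ty":0,"tz":0,"twist":-10.6,"jaw":0},{"tx":0,"ty":0,"tz":0,"twist":0,"jaw":0}]}}

```text
clock: 11.25
tool_pos: [646.6, -187.0, 295.9]
tcp_rot: [-0.0, 0.578, 0.816, 0.0]
contact_force: [-0.8, 0.3, -0.2]
width: 0.999
grip_force: 0.0
```

Run:
```python
from h import *
plan(500.3,-330.7,200,109.6); s=grab('scene')
C=cloud(s); C[...,:2]=(C[...,:2]-c0)@RC
k=(abs(C[...,1])<90)&(C[...,0]<170)&(C[...,0]>75)&(C[...,2]>100)&(C[...,2]<262)
P=C[k]; print(k.sum(),np.polyfit(P[:,2],P[:,0],1),P[:,2].max())
```

```text
at [ 646.6 -187.   295.9] yaw 109.4 t 11.2 F [-0.8  0.3 -0.2] w 0.999 g 0
 tx -86.8 ty -185.7 tz 95.9 twist -0.2
368 [ 0.24932395 82.79384524] 247.7231339249055
```

Emit:
{"name": "servo_tool", "arguments": {"series": [{"tx":-17.4,"ty":-37.1,"tz":0,"twist":0,"jaw":0},{"tx":-17.4,"ty":-37.1,"tz":0,"twist":0,"jaw":0},{"tx":-17.4,"ty":-37.1,"tz":10,"twist":0,"jaw":0},{"tx":-17.3,"ty":-37.2,"tz":30,"twist":0,"jaw":0},{"tx":-17.3,"ty":-37.2,"tz":30,"twist":0,"jaw":0},{"tx":0,"ty":0,"tz":50,"twist":0,"jaw":0},{"tx":0,"ty":0,"tz":0,"twist":0,"jaw":0}]}}

```text
clock: 12.18
tool_pos: [498.2, -329.9, 172.8]
tcp_rot: [-0.003, 0.579, 0.815, -0.0]
contact_force: [0.0, 0.4, 0.1]
width: 0.999
grip_force: 0.0
```

Run:
```python
from h import *
plan(500.3,-330.7,90,109.6)
```

```text
at [ 498.2 -329.9  172.8] yaw 109.3 t 12.2 F [0.  0.4 0.1] w 0.999 g 0
 tx -1.5 ty 1.7 tz 82.8 twist -0.3
```

Emit:
{"name": "servo_tool", "arguments": {"series": [{"tx":-1.5,"ty":1.5,"tz":43,"twist":0,"jaw":0},{"tx":0,"ty":0,"tz":40,"twist":0,"jaw":0},{"tx":0,"ty":0,"tz":0,"twist":0,"jaw":0},{"tx":0,"ty":0,"tz":0,"twist":0,"jaw":0.3},{"tx":0,"ty":0,"tz":0,"twist":0,"jaw":0.5},{"tx":0,"ty":0,"tz":0,"twist":0,"jaw":0.6},{"tx":0,"ty":0,"tz":0,"twist":0,"jaw":0.7},{"tx":0,"ty":0,"tz":0,"twist":0,"jaw":0.7}]}}

```text
clock: 13.18
tool_pos: [504.0, -332.6, 96.0]
tcp_rot: [0.002, 0.577, 0.816, -0.0]
contact_force: [-1.6, 0.5, 7.6]
width: 0.535
grip_force: 60.1
```

Run:
```python
from h import *
plan(500.3,-330.7,90,109.6)
```

```text
at [ 504.  -332.6   96. ] yaw 109.5 t 13.2 F [-1.6  0.5  7.6] w 0.535 g 60
 tx 3.1 ty -2.8 tz 6.0 twist -0.1
```

Emit:
{"name": "servo_tool", "arguments": {"series": [{"tx":0,"ty":0,"tz":-50,"twist":0,"jaw":0.7},{"tx":0,"ty":0,"tz":-45,"twist":0,"jaw":0.7},{"tx":0,"ty":0,"tz":0,"twist":-10.6,"jaw":0.7},{"tx":0,"ty":0,"tz":0,"twist":-10.6,"jaw":0.7},{"tx":0,"ty":0,"tz":0,"twist":-10.6,"jaw":0.7},{"tx":0,"ty":0,"tz":0,"twist":-10.6,"jaw":0.7},{"tx":0,"ty":0,"tz":0,"twist":-10.6,"jaw":0.7},{"tx":0,"ty":0,"tz":0,"twist":-5.2,"jaw":0.7},{"tx":0,"ty":0,"tz":0,"twist":0,"jaw":0.7}]}}

```text
clock: 14.3
tool_pos: [502.8, -332.0, 189.2]
tcp_rot: [0.001, 0.108, 0.994, -0.0]
contact_force: [-0.2, -0.2, -0.3]
width: 0.533
grip_force: 61.6
```

Run:
```python
from h import *
np.set_printoptions(precision=1,suppress=True)
plan(533.1,-201.7,185,167.7)
s=grab('scene'); p=ctrl.read_state()['tool_pos']; C=cloud(s); hsv=cv2.cvtColor(s['color'],cv2.COLOR_RGB2HSV)
k=((hsv[...,0]<8)|(hsv[...,0]>172))&(hsv[...,1]>150)&(hsv[...,2]>110)&(np.hypot(C[...,0]-p[0],C[...,1]-p[1])<50)&(C[...,2]<260); P=C[k]; print(k.sum(),P.min(0),P.max(0),np.median(P,0)-p)
k=(np.hypot(C[...,0]-p[0],C[...,1]-p[1])<30)&(C[...,2]>110)&(C[...,2]<260)
for z in range(110,260,10):
  q=C[k&(C[...,2]>=z)&(C[...,2]<z+10)]
  if len(q): print(z,len(q),q.min(0)-p,q.max(0)-p)
```

```text
at [ 502.8 -332.   189.2] yaw 167.6 t 14.3 F [-0.2 -0.2 -0.3] w 0.533 g 62
 tx -1.7 ty 133.7 tz 4.2 twist -0.1
46 [ 482.2 -348.2  211.9] [ 502.7 -306.9  231.3] [-9.5  6.2 34.3]
160 14 [-15.3   1.7 -24.3] [ 14.4  21.  -19.4]
170 25 [-18.    4.8 -19. ] [15.3 22.1 -9.5]
180 31 [-20.3  -4.4  -8. ] [18.4 22.4  0.9]
190 26 [-21.5  -0.3   1. ] [19.9 26.5 10.9]
200 24 [-20.9   9.1  11.1] [18.2 25.4 19.6]
210 22 [-23.   -2.   21.1] [-0.8 27.4 30.4]
220 61 [-22.9 -26.1  31. ] [ 2.1 27.2 40.7]
230 25 [-14.4 -28.6  41.3] [19.5 28.6 50.8]
240 15 [-13.8 -25.1  51. ] [ 2.1 29.8 60.2]
250 11 [-14.9 -25.4  61.4] [-3.7 25.7 70.3]
```

Emit:
{"name": "servo_tool", "arguments": {"series": [{"tx":-0.5,"ty":45,"tz":0,"twist":0,"jaw":0.7},{"tx":-0.5,"ty":45,"tz":0,"twist":0,"jaw":0.7},{"tx":-0.5,"ty":43.5,"tz":0,"twist":0,"jaw":0.7},{"tx":0,"ty":0,"tz":30,"twist":0,"jaw":0.7},{"tx":0,"ty":0,"tz":50,"twist":0,"jaw":0.7},{"tx":0,"ty":0,"tz":40,"twist":0,"jaw":0.7},{"tx":0,"ty":0,"tz":0,"twist":0,"jaw":0.7}]}}

```text
clock: 15.22
tool_pos: [530.5, -200.9, 66.0]
tcp_rot: [-0.002, 0.108, 0.994, 0.001]
contact_force: [-0.9, -0.3, 0.7]
width: 0.528
grip_force: 61.6
```

Run:
```python
from h import *
plan(533.5,-202,35,167.7)
```

```text
at [ 530.5 -200.9   66. ] yaw 167.6 t 15.2 F [-0.9 -0.3  0.7] w 0.528 g 62
 tx -3.2 ty -0.4 tz 31.0 twist -0.1
```

Emit:
{"name": "servo_tool", "arguments": {"series": [{"tx":-2,"ty":0,"tz":0,"twist":0,"jaw":0.7},{"tx":0,"ty":0,"tz":10,"twist":0,"jaw":0.7},{"tx":0,"ty":0,"tz":10,"twist":0,"jaw":0.7},{"tx":0,"ty":0,"tz":8,"twist":0,"jaw":0.7},{"tx":0,"ty":0,"tz":0,"twist":0,"jaw":0.7}]}}

```text
clock: 15.85
tool_pos: [533.8, -201.8, 39.3]
tcp_rot: [-0.001, 0.107, 0.994, 0.0]
contact_force: [0.2, 0.0, 0.5]
width: 0.535
grip_force: 61.6
```

Run:
```python
from h import *
plan(533.5,-202,35,167.7)
```

```text
at [ 533.8 -201.8   39.3] yaw 167.7 t 15.8 F [0.2 0.  0.5] w 0.535 g 62
 tx 0.3 ty -0.2 tz 4.3 twist -0.0
```

Emit:
{"name": "servo_tool", "arguments": {"series": [{"tx":0,"ty":0,"tz":5,"twist":0,"jaw":0.7},{"tx":0,"ty":0,"tz":2,"twist":0,"jaw":0.7},{"tx":0,"ty":0,"tz":0,"twist":0,"jaw":0.7},{"tx":0,"ty":0,"tz":0,"twist":0,"jaw":0.35},{"tx":0,"ty":0,"tz":0,"twist":0,"jaw":0.3},{"tx":0,"ty":0,"tz":0,"twist":0,"jaw":0.3},{"tx":0,"ty":0,"tz":-50,"twist":0,"jaw":0.3},{"tx":0,"ty":0,"tz":-60,"twist":0,"jaw":0},{"tx":0,"ty":-45,"tz":-60,"twist":0,"jaw":0},{"tx":0,"ty":-45,"tz":0,"twist":0,"jaw":0},{"tx":0,"ty":-45,"tz":0,"twist":0,"jaw":0}]}}

```text
clock: 17.23
tool_pos: [507.2, -328.0, 194.2]
tcp_rot: [0.001, 0.107, 0.994, -0.001]
contact_force: [0.5, -0.5, -0.8]
width: 1.001
grip_force: 0.0
```

Emit:
{"name": "servo_tool", "arguments": {"series": [{"tx":0,"ty":-40,"tz":0,"twist":10.6,"jaw":0},{"tx":0,"ty":0,"tz":0,"twist":10.6,"jaw":0},{"tx":0,"ty":0,"tz":0,"twist":10.6,"jaw":0},{"tx":0,"ty":0,"tz":0,"twist":10.6,"jaw":0},{"tx":0,"ty":0,"tz":0,"twist":10.6,"jaw":0},{"tx":0,"ty":0,"tz":0,"twist":5.2,"jaw":0},{"tx":0,"ty":0,"tz":0,"twist":0,"jaw":0}]}}

```text
clock: 18.1
tool_pos: [498.8, -365.6, 193.1]
tcp_rot: [0.0, 0.577, 0.817, -0.0]
contact_force: [0.0, 0.5, 0.2]
width: 0.999
grip_force: 0.0
```

Run:
```python
from h import *
np.set_printoptions(precision=1,suppress=True)
plan(524,-393.2,160,109.6)
t=grab('top'); C=cloud(t)
for nm,(a,b,zz) in dict(cups=(115,140,130),well=(50,75,66)).items():
    m=((C[...,2]>a)&(C[...,2]<b)&(C[...,0]>390)&(C[...,0]<600)&(C[...,1]<-80)&(C[...,1]>-470)).astype(np.uint8)
    m=cv2.morphologyEx(m,cv2.MORPH_OPEN,np.ones((5,5)))
    n,l,s,c=cv2.connectedComponentsWithStats(m)
    for i in range(1,n):
        if s[i,4]>60: print(nm,s[i],onplane(t,c[i],zz)[0],t['color'][l==i].mean(0),np.median(C[l==i][:,2]))
```

```text
at [ 498.8 -365.6  193.1] yaw 109.5 t 18.1 F [0.  0.5 0.2] w 0.999 g 0
 tx -34.4 ty 14.5 tz 33.1 twist -0.1
cups [417 172  13  18 180] [ 521.2 -384.2  130. ] [ 73.5 114.3 168.4] 129.49996045398223
cups [405 215  21  20 337] [ 415.  -361.2  130. ] [228.  226.6 222.5] 129.92316858148695
well [ 383  170   53   66 1913] [ 480.5 -366.3   66. ] [64.9 59.6 57.4] 69.95254308367483
well [336 172  18  17 257] [ 532.8 -202.3   66. ] [212.1  96.5  86.9] 65.54975128150456
```

Emit:
{"name": "servo_tool", "arguments": {"series": [{"tx":-34.5,"ty":14.5,"tz":0,"twist":0,"jaw":0},{"tx":0,"ty":0,"tz":30,"twist":0,"jaw":0},{"tx":0,"ty":0,"tz":40,"twist":0,"jaw":0},{"tx":0,"ty":0,"tz":30,"twist":0,"jaw":0},{"tx":0,"ty":0,"tz":0,"twist":0,"jaw":0},{"tx":0,"ty":0,"tz":0,"twist":0,"jaw":0.3},{"tx":0,"ty":0,"tz":0,"twist":0,"jaw":0.5},{"tx":0,"ty":0,"tz":0,"twist":0,"jaw":0.6},{"tx":0,"ty":0,"tz":0,"twist":0,"jaw":0.7},{"tx":0,"ty":0,"tz":0,"twist":0,"jaw":0.7}]}}

```text
clock: 19.4
tool_pos: [524.8, -394.1, 95.4]
tcp_rot: [0.002, 0.577, 0.817, -0.0]
contact_force: [-1.6, 0.3, 6.5]
width: 0.53
grip_force: 60.8
```

Emit:
{"name": "servo_tool", "arguments": {"series": [{"tx":0,"ty":0,"tz":-50,"twist":0,"jaw":0.7},{"tx":0,"ty":0,"tz":-45,"twist":0,"jaw":0.7},{"tx":0,"ty":0,"tz":0,"twist":-10.6,"jaw":0.7},{"tx":0,"ty":0,"tz":0,"twist":-10.6,"jaw":0.7},{"tx":0,"ty":0,"tz":0,"twist":-10.6,"jaw":0.7},{"tx":0,"ty":0,"tz":0,"twist":-10.6,"jaw":0.7},{"tx":0,"ty":0,"tz":0,"twist":-10.6,"jaw":0.7},{"tx":0,"ty":0,"tz":0,"twist":-5.2,"jaw":0.7},{"tx":0,"ty":0,"tz":0,"twist":0,"jaw":0.7}]}}

```text
clock: 20.52
tool_pos: [524.1, -393.6, 189.0]
tcp_rot: [0.001, 0.108, 0.994, -0.0]
contact_force: [-0.6, -0.2, -0.0]
width: 0.536
grip_force: 61.6
```

```bash
cat >> h.py <<'E'
def held():
    s=grab('scene'); p=ctrl.read_state()['tool_pos']; C=cloud(s)-p
    k=(np.hypot(C[...,0],C[...,1])<32)
    for a,b in((-40,-30),(-30,-20),(-20,10)):
        q=C[k&(C[...,2]>=a)&(C[...,2]<b)]
        if len(q)>3: print(a,len(q),np.percentile(q,3,0).round(1),np.percentile(q,97,0).round(1))
E
python3 - <<'E'
from h import *
plan(549.4,-127.4,190,167.7); held()
E
```

```text
at [ 524.1 -393.6  189. ] yaw 167.7 t 20.5 F [-0.6 -0.2 -0. ] w 0.536 g 62
 tx 32.2 ty 265.5 tz -1.0 twist -0.0
-30 11 [-14.9  -1.9 -25.7] [ 18.7  19.9 -20.3]
-20 81 [-16.3   0.6 -18.4] [20.  23.1  9.5]
```

Emit:
{"name": "servo_tool", "arguments": {"series": [{"tx":6,"ty":44,"tz":0,"twist":0,"jaw":0.7},{"tx":6,"ty":44,"tz":0,"twist":0,"jaw":0.7},{"tx":6,"ty":44,"tz":0,"twist":0,"jaw":0.7},{"tx":6,"ty":44,"tz":0,"twist":0,"jaw":0.7},{"tx":5,"ty":44,"tz":0,"twist":0,"jaw":0.7},{"tx":4,"ty":45,"tz":0,"twist":0,"jaw":0.7},{"tx":0,"ty":0,"tz":30,"twist":0,"jaw":0.7},{"tx":0,"ty":0,"tz":50,"twist":0,"jaw":0.7},{"tx":0,"ty":0,"tz":40,"twist":0,"jaw":0.7},{"tx":0,"ty":0,"tz":0,"twist":0,"jaw":0.7},{"tx":0,"ty":0,"tz":0,"twist":0,"jaw":0.7}]}}

```text
clock: 21.95
tool_pos: [549.3, -127.4, 70.0]
tcp_rot: [0.001, 0.108, 0.994, -0.0]
contact_force: [0.5, -0.3, -0.1]
width: 0.535
grip_force: 61.6
```

Run:
```python
from h import *
plan(548,-128,35,167.7)
```

```text
at [ 549.3 -127.4   70. ] yaw 167.6 t 21.9 F [ 0.5 -0.3 -0.1] w 0.535 g 62
 tx 1.1 ty -0.8 tz 35.0 twist -0.1
```

Emit:
{"name": "servo_tool", "arguments": {"series": [{"tx":1,"ty":-0.5,"tz":0,"twist":0,"jaw":0.7},{"tx":0,"ty":0,"tz":12,"twist":0,"jaw":0.7},{"tx":0,"ty":0,"tz":10,"twist":0,"jaw":0.7},{"tx":0,"ty":0,"tz":9,"twist":0,"jaw":0.7},{"tx":0,"ty":0,"tz":0,"twist":0,"jaw":0.7}]}}

```text
clock: 22.58
tool_pos: [546.4, -127.5, 36.1]
tcp_rot: [-0.001, 0.107, 0.994, 0.0]
contact_force: [0.1, -0.4, -0.8]
width: 0.535
grip_force: 61.6
```

Run:
```python
from h import *
plan(548,-128,32,167.7)
```

```text
at [ 546.4 -127.5   36.1] yaw 167.7 t 22.6 F [ 0.1 -0.4 -0.8] w 0.535 g 62
 tx -1.7 ty -0.2 tz 4.1 twist -0.0
```

Emit:
{"name": "servo_tool", "arguments": {"series": [{"tx":0,"ty":0,"tz":4,"twist":0,"jaw":0.7},{"tx":0,"ty":0,"tz":0,"twist":0,"jaw":0.7},{"tx":0,"ty":0,"tz":0,"twist":0,"jaw":0.35},{"tx":0,"ty":0,"tz":0,"twist":0,"jaw":0.3},{"tx":0,"ty":0,"tz":0,"twist":0,"jaw":0.3},{"tx":0,"ty":0,"tz":-50,"twist":0,"jaw":0.3},{"tx":0,"ty":0,"tz":-60,"twist":0,"jaw":0},{"tx":13,"ty":-42.6,"tz":-50,"twist":0,"jaw":0},{"tx":13,"ty":-42.6,"tz":0,"twist":0,"jaw":0},{"tx":13,"ty":-42.6,"tz":0,"twist":0,"jaw":0},{"tx":13,"ty":-42.6,"tz":0,"twist":0,"jaw":0}]}}

```text
clock: 23.95
tool_pos: [460.6, -281.7, 190.1]
tcp_rot: [0.0, 0.107, 0.994, -0.0]
contact_force: [0.7, -0.2, 0.6]
width: 1.002
grip_force: 0.0
```

Emit:
{"name": "servo_tool", "arguments": {"series": [{"tx":13,"ty":-42.6,"tz":0,"twist":0,"jaw":0},{"tx":13,"ty":-42.6,"tz":0,"twist":10.6,"jaw":0},{"tx":0,"ty":0,"tz":0,"twist":10.6,"jaw":0},{"tx":0,"ty":0,"tz":0,"twist":10.6,"jaw":0},{"tx":0,"ty":0,"tz":0,"twist":10.6,"jaw":0},{"tx":0,"ty":0,"tz":0,"twist":10.6,"jaw":0},{"tx":0,"ty":0,"tz":0,"twist":5.2,"jaw":0},{"tx":0,"ty":0,"tz":0,"twist":0,"jaw":0}]}}

```text
clock: 24.95
tool_pos: [417.9, -358.1, 189.8]
tcp_rot: [0.0, 0.577, 0.817, -0.0]
contact_force: [0.1, 0.7, -0.6]
width: 0.999
grip_force: 0.0
```

Run:
```python
from h import *
np.set_printoptions(precision=1,suppress=True)
plan(415,-361.2,91,109.6)
t=grab('top'); C=cloud(t)
for nm,(a,b,zz) in dict(cups=(115,140,130),well=(50,75,66)).items():
    m=((C[...,2]>a)&(C[...,2]<b)&(C[...,0]>390)&(C[...,0]<600)&(C[...,1]<-80)&(C[...,1]>-470)).astype(np.uint8)
    m=cv2.morphologyEx(m,cv2.MORPH_OPEN,np.ones((5,5)))
    n,l,s,c=cv2.connectedComponentsWithStats(m)
    for i in range(1,n):
        if s[i,4]>60: print(nm,s[i],onplane(t,c[i],zz)[0],t['color'][l==i].mean(0),np.median(C[l==i][:,2]))
```

```text
at [ 417.9 -358.1  189.8] yaw 109.5 t 24.9 F [ 0.1  0.7 -0.6] w 0.999 g 0
 tx -1.9 ty -3.7 tz 98.8 twist -0.1
cups [405 215  21  20 332] [ 414.6 -361.4  130. ] [228.  226.6 222.2] 129.78999609112046
well [307 165  18  18 273] [ 549.7 -127.4   66. ] [100.  138.3 194.8] 66.0533012538954
well [ 383  164   53   65 1687] [ 501.1 -360.7   66. ] [67.5 61.9 59.2] 69.97099398864606
well [336 172  19  17 257] [ 532.4 -203.3   66. ] [210.6  95.3  86.1] 65.71312581062669
```

Red and blue are both seated in wells. Next is the near white cup.

Emit:
{"name": "servo_tool", "arguments": {"series": [{"tx":-2,"ty":-3.5,"tz":0,"twist":0,"jaw":0},{"tx":0,"ty":0,"tz":30,"twist":0,"jaw":0},{"tx":0,"ty":0,"tz":40,"twist":0,"jaw":0},{"tx":0,"ty":0,"tz":28,"twist":0,"jaw":0},{"tx":0,"ty":0,"tz":0,"twist":0,"jaw":0},{"tx":0,"ty":0,"tz":0,"twist":0,"jaw":0.3},{"tx":0,"ty":0,"tz":0,"twist":0,"jaw":0.5},{"tx":0,"ty":0,"tz":0,"twist":0,"jaw":0.6},{"tx":0,"ty":0,"tz":0,"twist":0,"jaw":0.7},{"tx":0,"ty":0,"tz":0,"twist":0,"jaw":0.7}]}}

```text
clock: 26.25
tool_pos: [416.1, -362.1, 93.7]
tcp_rot: [0.001, 0.577, 0.817, -0.0]
contact_force: [-1.3, -0.2, 7.8]
width: 0.542
grip_force: 60.6
```

Emit:
{"name": "servo_tool", "arguments": {"series": [{"tx":0,"ty":0,"tz":-50,"twist":0,"jaw":0.7},{"tx":0,"ty":0,"tz":-45,"twist":0,"jaw":0.7},{"tx":0,"ty":0,"tz":0,"twist":-10.6,"jaw":0.7},{"tx":0,"ty":0,"tz":0,"twist":-10.6,"jaw":0.7},{"tx":0,"ty":0,"tz":0,"twist":-10.6,"jaw":0.7},{"tx":0,"ty":0,"tz":0,"twist":-10.6,"jaw":0.7},{"tx":0,"ty":0,"tz":0,"twist":-10.6,"jaw":0.7},{"tx":0,"ty":0,"tz":0,"twist":-5.2,"jaw":0.7},{"tx":0,"ty":0,"tz":0,"twist":0,"jaw":0.7}]}}

```text
clock: 27.38
tool_pos: [415.4, -361.5, 187.5]
tcp_rot: [0.0, 0.108, 0.994, -0.0]
contact_force: [1.0, 0.3, -0.2]
width: 0.536
grip_force: 61.7
```

Run:
```python
from h import *
plan(466.7,-187.2,190,167.7); held()
```

```text
at [ 415.4 -361.5  187.5] yaw 167.7 t 27.4 F [ 1.   0.3 -0.2] w 0.536 g 62
 tx -12.9 ty 181.2 tz -2.5 twist -0.0
-30 5 [-14.8   1.2 -24.2] [  8.3  15.4 -20.6]
-20 82 [-17.8   3.2 -19.4] [17.3 23.   8.3]
```

Emit:
{"name": "servo_tool", "arguments": {"series": [{"tx":-3,"ty":45,"tz":0,"twist":0,"jaw":0.7},{"tx":-3,"ty":45,"tz":0,"twist":0,"jaw":0.7},{"tx":-3,"ty":45,"tz":0,"twist":0,"jaw":0.7},{"tx":-4,"ty":46,"tz":0,"twist":0,"jaw":0.7},{"tx":0,"ty":0,"tz":30,"twist":0,"jaw":0.7},{"tx":0,"ty":0,"tz":50,"twist":0,"jaw":0.7},{"tx":0,"ty":0,"tz":38,"twist":0,"jaw":0.7},{"tx":0,"ty":0,"tz":0,"twist":0,"jaw":0.7},{"tx":0,"ty":0,"tz":0,"twist":0,"jaw":0.7}]}}

```text
clock: 28.55
tool_pos: [467.5, -187.4, 70.4]
tcp_rot: [0.001, 0.108, 0.994, -0.0]
contact_force: [-0.1, 0.0, -0.1]
width: 0.536
grip_force: 61.7
```

Run:
```python
from h import *
plan(466.7,-187.2,35,167.7)
```

```text
at [ 467.5 -187.4   70.4] yaw 167.6 t 28.6 F [-0.1  0.  -0.1] w 0.536 g 62
 tx 0.9 ty 0.1 tz 35.4 twist -0.1
```

Emit:
{"name": "servo_tool", "arguments": {"series": [{"tx":0.5,"ty":0,"tz":12,"twist":0,"jaw":0.7},{"tx":0,"ty":0,"tz":10,"twist":0,"jaw":0.7},{"tx":0,"ty":0,"tz":9,"twist":0,"jaw":0.7},{"tx":0,"ty":0,"tz":4,"twist":0,"jaw":0.7},{"tx":0,"ty":0,"tz":0,"twist":0,"jaw":0.7}]}}

```text
clock: 29.18
tool_pos: [465.8, -186.9, 33.5]
tcp_rot: [-0.0, 0.107, 0.994, 0.0]
contact_force: [0.6, -0.3, 0.1]
width: 0.537
grip_force: 61.7
```

Run:
```python
from h import *
plan(466.7,-187.2,32,167.7)
```

```text
at [ 465.8 -186.9   33.5] yaw 167.7 t 29.2 F [ 0.6 -0.3  0.1] w 0.537 g 62
 tx -0.9 ty -0.1 tz 1.5 twist 0.0
```

Emit:
{"name": "servo_tool", "arguments": {"series": [{"tx":0,"ty":0,"tz":2,"twist":0,"jaw":0.7},{"tx":0,"ty":0,"tz":0,"twist":0,"jaw":0.35},{"tx":0,"ty":0,"tz":0,"twist":0,"jaw":0.3},{"tx":0,"ty":0,"tz":0,"twist":0,"jaw":0.3},{"tx":0,"ty":0,"tz":-50,"twist":0,"jaw":0.3},{"tx":0,"ty":0,"tz":-60,"twist":0,"jaw":0},{"tx":-4.5,"ty":-40.7,"tz":-48,"twist":0,"jaw":0},{"tx":-4.5,"ty":-40.7,"tz":0,"twist":0,"jaw":0},{"tx":-4.5,"ty":-40.7,"tz":0,"twist":0,"jaw":0},{"tx":-4.5,"ty":-40.7,"tz":0,"twist":0,"jaw":0},{"tx":-4.5,"ty":-40.7,"tz":0,"twist":0,"jaw":0},{"tx":-4.5,"ty":-40.7,"tz":0,"twist":0,"jaw":0}]}}

```text
clock: 30.68
tool_pos: [440.1, -432.4, 189.3]
tcp_rot: [-0.0, 0.107, 0.994, -0.0]
contact_force: [0.7, -0.0, -0.2]
width: 1.001
grip_force: 0.0
```

Emit:
{"name": "servo_tool", "arguments": {"series": [{"tx":0,"ty":0,"tz":0,"twist":10.6,"jaw":0},{"tx":0,"ty":0,"tz":0,"twist":10.6,"jaw":0},{"tx":0,"ty":0,"tz":0,"twist":10.6,"jaw":0},{"tx":0,"ty":0,"tz":0,"twist":10.6,"jaw":0},{"tx":0,"ty":0,"tz":0,"twist":10.6,"jaw":0},{"tx":0,"ty":0,"tz":0,"twist":5.2,"jaw":0},{"tx":0,"ty":0,"tz":0,"twist":0,"jaw":0}]}}

```text
clock: 31.55
tool_pos: [440.4, -430.9, 189.3]
tcp_rot: [-0.0, 0.577, 0.817, -0.0]
contact_force: [0.8, 0.2, 0.3]
width: 1.002
grip_force: 0.0
```

Run:
```python
from h import *
np.set_printoptions(precision=1,suppress=True)
plan(441.2,-431.4,92,109.6)
t=grab('top'); C=cloud(t)
for nm,(a,b,zz) in dict(well=(50,75,66)).items():
    m=((C[...,2]>a)&(C[...,2]<b)&(C[...,0]>390)&(C[...,0]<600)&(C[...,1]<-80)&(C[...,1]>-470)).astype(np.uint8)
    m=cv2.morphologyEx(m,cv2.MORPH_OPEN,np.ones((5,5)))
    n,l,s,c=cv2.connectedComponentsWithStats(m)
    for i in range(1,n):
        if s[i,4]>60: print(nm,s[i],onplane(t,c[i],zz)[0],t['color'][l==i].mean(0),np.median(C[l==i][:,2]))
```

```text
at [ 440.4 -430.9  189.3] yaw 109.5 t 31.6 F [0.8 0.2 0.3] w 1.002 g 0
 tx -0.7 ty 0.6 tz 97.3 twist -0.1
well [307 166  18  17 257] [ 549.1 -128.    66. ] [ 93.  131.2 187.5] 65.96362243829937
well [ 382  166   63   70 2936] [ 478.9 -377.    66. ] [64.5 58.6 55.5] 70.04031988906343
well [336 172  19  17 265] [ 532.9 -202.9   66. ] [202.4  91.   81.8] 65.88651186881967
well [331 197  18  18 246] [ 467.4 -188.2   66. ] [230.5 229.  224.5] 65.67531121472064
well [439 223  11   7  63] [ 413.5 -452.7   66. ] [67.4 61.7 57.3] 69.8027694724287
```

Emit:
{"name": "servo_tool", "arguments": {"series": [{"tx":-0.5,"ty":0.5,"tz":30,"twist":0,"jaw":0},{"tx":0,"ty":0,"tz":40,"twist":0,"jaw":0},{"tx":0,"ty":0,"tz":27,"twist":0,"jaw":0},{"tx":0,"ty":0,"tz":0,"twist":0,"jaw":0},{"tx":0,"ty":0,"tz":0,"twist":0,"jaw":0.3},{"tx":0,"ty":0,"tz":0,"twist":0,"jaw":0.5},{"tx":0,"ty":0,"tz":0,"twist":0,"jaw":0.6},{"tx":0,"ty":0,"tz":0,"twist":0,"jaw":0.7},{"tx":0,"ty":0,"tz":0,"twist":0,"jaw":0.7}]}}

```text
clock: 32.72
tool_pos: [441.8, -432.2, 94.4]
tcp_rot: [0.001, 0.577, 0.817, -0.0]
contact_force: [-0.2, 0.6, 5.1]
width: 0.536
grip_force: 60.7
```

Emit:
{"name": "servo_tool", "arguments": {"series": [{"tx":0,"ty":0,"tz":-50,"twist":0,"jaw":0.7},{"tx":0,"ty":0,"tz":-45,"twist":0,"jaw":0.7},{"tx":0,"ty":0,"tz":0,"twist":-10.6,"jaw":0.7},{"tx":0,"ty":0,"tz":0,"twist":-10.6,"jaw":0.7},{"tx":0,"ty":0,"tz":0,"twist":-10.6,"jaw":0.7},{"tx":0,"ty":0,"tz":0,"twist":-10.6,"jaw":0.7},{"tx":0,"ty":0,"tz":0,"twist":-10.6,"jaw":0.7},{"tx":0,"ty":0,"tz":0,"twist":-5.2,"jaw":0.7},{"tx":0,"ty":0,"tz":0,"twist":0,"jaw":0.7}]}}

```text
clock: 33.85
tool_pos: [441.2, -431.6, 188.1]
tcp_rot: [0.0, 0.108, 0.994, -0.0]
contact_force: [0.0, -0.3, -0.2]
width: 0.534
grip_force: 61.7
```

Run:
```python
from h import *
plan(483,-113.3,190,167.7); held()
```

```text
at [ 441.2 -431.6  188.1] yaw 167.7 t 33.9 F [ 0.  -0.3 -0.2] w 0.534 g 62
 tx 27.2 ty 319.9 tz -1.9 twist -0.0
-30 8 [-10.5   9.9 -23.5] [ 11.1  19.1 -20.3]
-20 77 [-16.9   1.5 -19.3] [20.7 21.9  8.6]
```

Emit:
{"name": "servo_tool", "arguments": {"series": [{"tx":4,"ty":45.7,"tz":0,"twist":0,"jaw":0.7},{"tx":4,"ty":45.7,"tz":0,"twist":0,"jaw":0.7},{"tx":4,"ty":45.7,"tz":0,"twist":0,"jaw":0.7},{"tx":4,"ty":45.7,"tz":0,"twist":0,"jaw":0.7},{"tx":4,"ty":45.7,"tz":0,"twist":0,"jaw":0.7},{"tx":4,"ty":45.7,"tz":0,"twist":0,"jaw":0.7},{"tx":4,"ty":45.7,"tz":0,"twist":0,"jaw":0.7},{"tx":0,"ty":0,"tz":30,"twist":0,"jaw":0.7},{"tx":0,"ty":0,"tz":50,"twist":0,"jaw":0.7},{"tx":0,"ty":0,"tz":38,"twist":0,"jaw":0.7},{"tx":0,"ty":0,"tz":0,"twist":0,"jaw":0.7},{"tx":0,"ty":0,"tz":0,"twist":0,"jaw":0.7}]}}

```text
clock: 35.4
tool_pos: [482.9, -112.9, 71.0]
tcp_rot: [0.001, 0.108, 0.994, -0.0]
contact_force: [-0.4, -0.3, 0.4]
width: 0.536
grip_force: 61.6
```

Run:
```python
from h import *
plan(482,-113.3,32,167.7)
```

```text
at [ 482.9 -112.9   71. ] yaw 167.7 t 35.4 F [-0.4 -0.3  0.4] w 0.536 g 62
 tx 0.8 ty -0.6 tz 39.0 twist -0.0
```

Emit:
{"name": "servo_tool", "arguments": {"series": [{"tx":0.8,"ty":-0.5,"tz":12,"twist":0,"jaw":0.7},{"tx":0,"ty":0,"tz":10,"twist":0,"jaw":0.7},{"tx":0,"ty":0,"tz":9,"twist":0,"jaw":0.7},{"tx":0,"ty":0,"tz":5,"twist":0,"jaw":0.7},{"tx":0,"ty":0,"tz":2,"twist":0,"jaw":0.7},{"tx":0,"ty":0,"tz":0,"twist":0,"jaw":0.7}]}}

```text
clock: 36.15
tool_pos: [481.0, -113.1, 31.3]
tcp_rot: [-0.0, 0.107, 0.994, 0.0]
contact_force: [0.1, 0.5, -0.7]
width: 0.536
grip_force: 61.7
```

Emit:
{"name": "servo_tool", "arguments": {"series": [{"tx":0,"ty":0,"tz":0,"twist":0,"jaw":0.35},{"tx":0,"ty":0,"tz":0,"twist":0,"jaw":0.3},{"tx":0,"ty":0,"tz":0,"twist":0,"jaw":0.3},{"tx":0,"ty":0,"tz":-50,"twist":0,"jaw":0.3},{"tx":0,"ty":0,"tz":-60,"twist":0,"jaw":0},{"tx":0,"ty":0,"tz":-60,"twist":0,"jaw":0},{"tx":0,"ty":-60,"tz":-60,"twist":0,"jaw":0},{"tx":0,"ty":-60,"tz":-60,"twist":0,"jaw":0},{"tx":0,"ty":-60,"tz":0,"twist":0,"jaw":0},{"tx":0,"ty":0,"tz":0,"twist":0,"jaw":0}]}}

```text
clock: 37.4
tool_pos: [447.2, -263.3, 289.5]
tcp_rot: [-0.0, 0.111, 0.994, -0.0]
contact_force: [0.5, 0.2, 0.1]
width: 1.001
grip_force: 0.0
```

Run:
```python
from h import *
np.set_printoptions(precision=1,suppress=True)
plan(600,60,360,167.7)
t=grab('top'); C=cloud(t); np.savez('top1.npz',**t)
m=((C[...,2]>50)&(C[...,2]<75)&(C[...,0]>390)&(C[...,0]<600)&(C[...,1]<-80)&(C[...,1]>-260)).astype(np.uint8)
m=cv2.morphologyEx(m,cv2.MORPH_OPEN,np.ones((5,5)))
n,l,s,c=cv2.connectedComponentsWithStats(m)
for i in range(1,n):
    if s[i,4]>60: print('well',onplane(t,c[i],66)[0],t['color'][l==i].mean(0),np.median(C[l==i][:,2]))
# plate: holes & bar
k=(C[...,1]>120)&(C[...,1]<420)&(C[...,0]>420)
bar=k&(C[...,2]>36)&(C[...,2]<60)&(t['color'].max(2)<110)
b=cv2.morphologyEx(bar.astype(np.uint8),cv2.MORPH_OPEN,np.ones((3,3))); n,l,s,c=cv2.connectedComponentsWithStats(b)
for i in range(1,n):
  if s[i,4]>25:
    uv=np.argwhere(l==i)[:,::-1]; P=onplane(t,uv,47)[:,:2]; print('bar',s[i,4],c[i],cv2.minAreaRect(P.astype(np.float32)),np.median(C[l==i],0))
save(t,'t4.png',(120,120,380,270),3)
```

```text
at [ 447.2 -263.3  289.5] yaw 167.2 t 37.4 F [0.5 0.2 0.1] w 1.001 g 0
 tx -77.5 ty 349.1 tz -70.5 twist -0.5
well [ 549.8 -127.5   66. ] [105.9 144.6 202.6] 66.14476788526811
well [ 533.6 -202.9   66. ] [217.7 100.9  91.2] 65.76123876758854
well [ 483.1 -114.    66. ] [243.6 242.4 238.8] 66.1945427735223
well [ 467.8 -187.9   66. ] [239.6 238.3 234.7] 66.19342432221504
bar 42 [165.5 106. ] ((741.000244140625, 269.6114196777344), (35.95075225830078, 5.544818878173828), 88.4109115600586) [740.6 269.1  48.3]
bar 90 [167.7 177.7] ((547.0892944335938, 259.6041564941406), (11.945222854614258, 51.00799560546875), 85.66802215576172) [547.1 259.3  46.1]
```

View pics/t4.png

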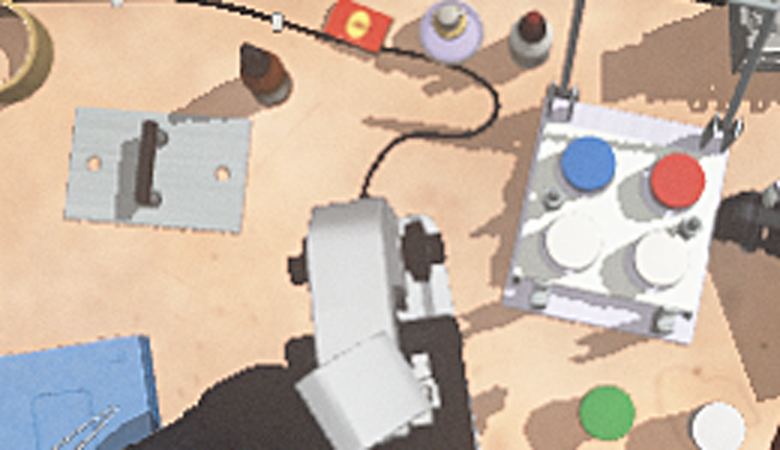

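Emit:
{"name": "servo_tool", "arguments": {"series": [{"tx":0,"ty":0,"tz":-60,"twist":0,"jaw":0},{"tx":1,"ty":53,"tz":0,"twist":0,"jaw":0},{"tx":1,"ty":53,"tz":0,"twist":0,"jaw":0},{"tx":1,"ty":53,"tz":0,"twist":0,"jaw":0},{"tx":1,"ty":53,"tz":0,"twist":0,"jaw":0},{"tx":1,"ty":53,"tz":0,"twist":0,"jaw":0},{"tx":1,"ty":53,"tz":0,"twist":0,"jaw":0},{"tx":1,"ty":53,"tz":0,"twist":0,"jaw":0},{"tx":1,"ty":54,"tz":0,"twist":0,"jaw":0},{"tx":0,"ty":54,"tz":0,"twist":0,"jaw":0},{"tx":0,"ty":54,"tz":0,"twist":-4,"jaw":0},{"tx":0,"ty":0,"tz":0,"twist":-4,"jaw":0}]}}

```text
clock: 38.95
tool_pos: [552.1, 271.4, 348.8]
tcp_rot: [-0.002, 0.031, 1.0, 0.001]
contact_force: [-0.3, 0.4, -0.1]
width: 1.002
grip_force: 0.0
```

Emit:
{"name": "servo_tool", "arguments": {"series": [{"tx":0,"ty":0,"tz":60,"twist":0,"jaw":0},{"tx":0,"ty":0,"tz":60,"twist":0,"jaw":0},{"tx":0,"ty":0,"tz":60,"twist":0,"jaw":0},{"tx":0,"ty":0,"tz":50,"twist":0,"jaw":0},{"tx":0,"ty":0,"tz":0,"twist":0,"jaw":0},{"tx":0,"ty":0,"tz":0,"twist":0,"jaw":0}]}}

```text
clock: 39.7
tool_pos: [555.4, 265.9, 122.0]
tcp_rot: [0.001, 0.037, 0.999, 0.001]
contact_force: [-1.0, -0.6, 0.7]
width: 1.001
grip_force: 0.0
```

Run:
```python
from h import *
np.set_printoptions(precision=1,suppress=True)
plan(557,258.3,14,175); print(ctrl.read_state()['joints'].round(2))
s=grab('scene'); save(s,'s5.png',(140,160,300,340),3.3); print(proj(s,[[557,258,40]]))
g=cv2.cvtColor(s['color'],cv2.COLOR_RGB2GRAY); C=cloud(s)
k=(abs(C[...,0]-557)<60)&(abs(C[...,1]-258)<40)&(C[...,2]>36)&(C[...,2]<56)&(g<90); print(k.sum(),np.median(C[k],0),cv2.minAreaRect(C[k][:,:2].astype(np.float32)))
```

```text
at [555.4 265.9 122. ] yaw 175.8 t 39.7 F [-1.  -0.6  0.7] w 1.001 g 0
 tx -2.2 ty -7.4 tz 108.0 twist 0.8
[ 0.2  0.5 -1.   1.6  0.4  1.2  0.7]
[[223.9 288.7]]
87 [557.6 265.3  45.1] ((558.2376708984375, 264.5660705566406), (11.639261245727539, 70.02849578857422), 85.87236785888672)
```

View pics/s5.png

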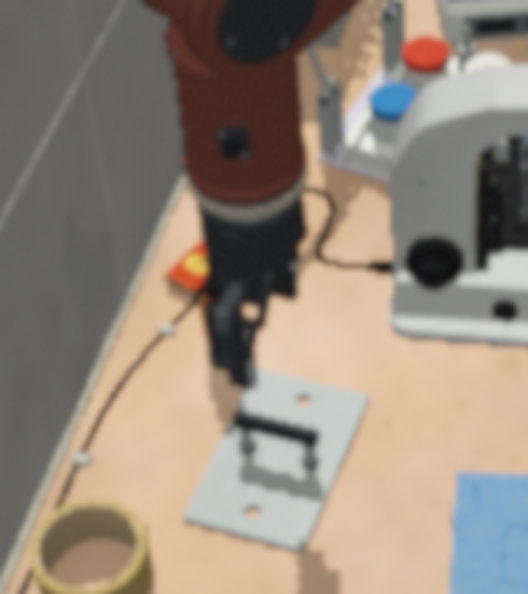

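Emit:
{"name": "servo_tool", "arguments": {"series": [{"tx":-2,"ty":-7.4,"tz":0,"twist":0.8,"jaw":0},{"tx":0,"ty":0,"tz":45,"twist":0,"jaw":0},{"tx":0,"ty":0,"tz":40,"twist":0,"jaw":0},{"tx":0,"ty":0,"tz":25,"twist":0,"jaw":0.3},{"tx":0,"ty":0,"tz":0,"twist":0,"jaw":0.5},{"tx":0,"ty":0,"tz":0,"twist":0,"jaw":0.7}]}}

```text
clock: 40.5
tool_pos: [557.6, 257.2, 11.6]
tcp_rot: [0.001, 0.045, 0.999, 0.001]
contact_force: [-0.0, -0.2, -0.7]
width: 0.376
grip_force: 0.0
```

Run:
```python
from h import *
plan(557,258.3,12,175)
```

```text
at [557.6 257.2  11.6] yaw 174.9 t 40.5 F [-0.  -0.2 -0.7] w 0.376 g 0
 tx 0.7 ty 1.0 tz -0.4 twist -0.1
```

Emit:
{"name": "servo_tool", "arguments": {"series": [{"tx":0,"ty":0,"tz":0,"twist":0,"jaw":0.8},{"tx":0,"ty":0,"tz":0,"twist":0,"jaw":1},{"tx":0,"ty":0,"tz":0,"twist":0,"jaw":1},{"tx":0,"ty":0,"tz":0,"twist":0,"jaw":1}]}}

```text
clock: 41.0
tool_pos: [557.6, 257.6, 11.7]
tcp_rot: [0.001, 0.045, 0.999, 0.001]
contact_force: [-0.9, 0.3, 8.0]
width: 0.121
grip_force: 60.7
```

Emit:
{"name": "servo_tool", "arguments": {"series": [{"tx":0,"ty":0,"tz":-15,"twist":0,"jaw":1},{"tx":0,"ty":0,"tz":-40,"twist":0,"jaw":1},{"tx":0,"ty":0,"tz":0,"twist":0,"jaw":1},{"tx":0,"ty":0,"tz":0,"twist":0,"jaw":1}]}}

```text
clock: 41.5
tool_pos: [556.5, 256.4, 64.8]
tcp_rot: [0.0, 0.045, 0.999, -0.0]
contact_force: [0.7, 0.0, -3.3]
width: 0.118
grip_force: 59.5
```

Run:
```python
from h import *
np.set_printoptions(precision=2,suppress=True)
plan(557,258.3,62,175); p=ctrl.read_state()['tool_pos']
for n in('scene','top'):
    f=grab(n); C=cloud(f); hsv=cv2.cvtColor(f['color'],cv2.COLOR_RGB2HSV)
    k=(abs(C[...,0]-p[0])<70)&(abs(C[...,1]-p[1])<95)&(C[...,2]>25)&(C[...,2]<85)&(hsv[...,2]>130)
    P=C[k]
    if len(P)>50:
        A=np.c_[P[:,:2]-p[:2],np.ones(len(P))]; c=np.linalg.lstsq(A,P[:,2],rcond=None)[0]
        r=abs(P[:,2]-A@c)<4; c=np.linalg.lstsq(A[r],P[r,2],rcond=None)[0]; print(n,len(P),'plane slope/z',c,'rel',c[2]-p[2],cv2.minAreaRect(P[r][:,:2].astype(np.float32)))
```

```text
at [556.5 256.4  64.8] yaw 174.9 t 41.5 F [ 0.7  0.  -3.3] w 0.118 g 59
 tx -0.4 ty 2.0 tz 2.8 twist -0.1
scene 1486 plane slope/z [-0.01 -0.   58.26] rel -6.547421097773828 ((557.6231689453125, 258.53851318359375), (167.7785186767578, 106.06079864501953), 84.60167694091797)
top 507 plane slope/z [ 0.01  0.01 57.55] rel -7.264411195799951 ((588.53515625, 202.3512725830078), (120.54194641113281, 59.008277893066406), 48.15732955932617)
```

Emit:
{"name": "servo_tool", "arguments": {"series": [{"tx":0,"ty":0,"tz":-55,"twist":0,"jaw":1},{"tx":0,"ty":0,"tz":-60,"twist":0,"jaw":1},{"tx":0,"ty":0,"tz":-60,"twist":0,"jaw":1},{"tx":0,"ty":0,"tz":-60,"twist":0,"jaw":1},{"tx":0,"ty":0,"tz":-50,"twist":0,"jaw":1},{"tx":0,"ty":0,"tz":-25,"twist":0,"jaw":1},{"tx":0,"ty":0,"tz":0,"twist":0,"jaw":1}]}}

```text
clock: 42.48
tool_pos: [556.8, 257.4, 375.5]
tcp_rot: [0.001, 0.044, 0.999, 0.001]
contact_force: [0.7, 0.5, -3.5]
width: 0.121
grip_force: 59.5
```

Emit:
{"name": "servo_tool", "arguments": {"series": [{"tx":1,"ty":-30,"tz":0,"twist":0,"jaw":1},{"tx":1,"ty":-40,"tz":0,"twist":0,"jaw":1},{"tx":1,"ty":-45,"tz":0,"twist":0,"jaw":1},{"tx":1,"ty":-45,"tz":0,"twist":0,"jaw":1},{"tx":1,"ty":-45,"tz":0,"twist":0,"jaw":1},{"tx":1,"ty":-45,"tz":0,"twist":0,"jaw":1},{"tx":1,"ty":-45,"tz":0,"twist":0,"jaw":1},{"tx":1,"ty":-45,"tz":0,"twist":0,"jaw":1},{"tx":1,"ty":-40,"tz":0,"twist":0,"jaw":1},{"tx":1,"ty":-26,"tz":0,"twist":0,"jaw":1},{"tx":1,"ty":-10,"tz":0,"twist":3.5,"jaw":1},{"tx":0,"ty":0,"tz":0,"twist":3.5,"jaw":1}]}}

```text
clock: 43.98
tool_pos: [507.5, -158.2, 372.0]
tcp_rot: [-0.002, 0.108, 0.994, 0.001]
contact_force: [-0.0, 0.6, -2.7]
width: 0.121
grip_force: 59.5
```

Emit:
{"name": "servo_tool", "arguments": {"series": [{"tx":0,"ty":0,"tz":50,"twist":0,"jaw":1},{"tx":0,"ty":0,"tz":50,"twist":0,"jaw":1},{"tx":0,"ty":0,"tz":30,"twist":0,"jaw":1},{"tx":0,"ty":0,"tz":0,"twist":0,"jaw":1},{"tx":0,"ty":0,"tz":0,"twist":0,"jaw":1}]}}

```text
clock: 44.6
tool_pos: [508.7, -156.6, 245.1]
tcp_rot: [0.0, 0.105, 0.994, 0.0]
contact_force: [0.3, -0.4, -2.8]
width: 0.119
grip_force: 59.5
```

Run:
```python
from h import *
np.set_printoptions(precision=1,suppress=True)
plan(508.3,-157.2,130,168); s=grab('scene'); t=grab('top'); np.savez('sh.npz',**s); np.savez('th.npz',**t)
f=dict(np.load('top1.npz')); C=cloud(f)
for px in((520.3,-97.5),(495,-215.3)):
    k=(np.hypot(C[...,0]-px[0],C[...,1]-px[1])<9)&(C[...,2]>78)&(C[...,2]<100); uv=np.argwhere(k)[:,::-1]; print(len(uv),np.median(C[k],0),C[k].mean(0))
u=np.array([s['color'][:,:,::-1]])[0]; save(s,'s6.png',(200,80,340,200),5.5)
```

```text
at [ 508.7 -156.6  245.1] yaw 167.9 t 44.6 F [ 0.3 -0.4 -2.8] w 0.119 g 59
 tx 0.2 ty -0.6 tz 115.1 twist -0.1
12 [520.3 -97.7  86.5] [520.5 -97.3  86. ]
13 [ 494.5 -214.5   88.4] [ 495.2 -214.1   88.3]
```

View pics/s6.png

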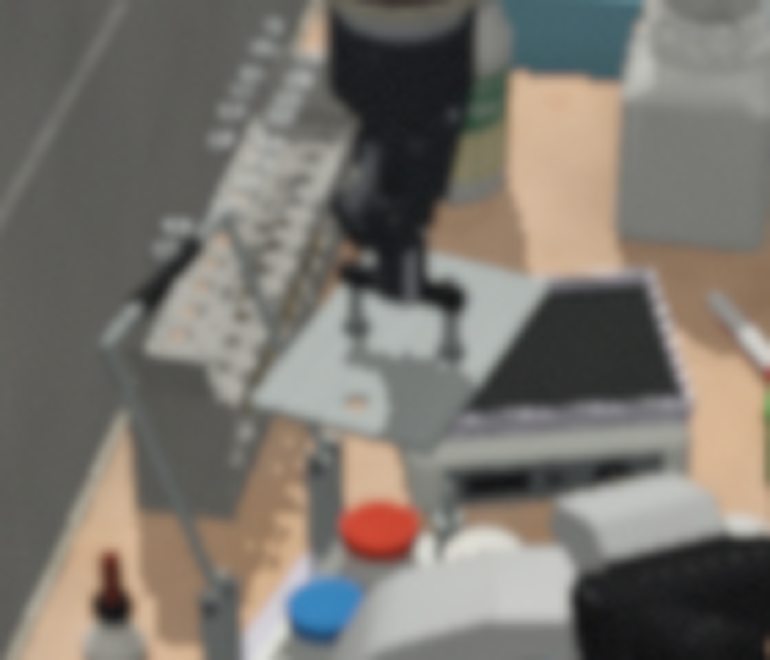

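Run:
```python
from h import *
np.set_printoptions(precision=2,suppress=True)
p=np.array([508.7,-156.6,245.1])
f=dict(np.load('sh.npz')); C=cloud(f); hsv=cv2.cvtColor(f['color'],cv2.COLOR_RGB2HSV)
for z in(-7,-9.5): h=onplane(f,np.array([356,400])/5.5-.4+[200,80],p[2]+z)[0]; print('hole',h, 'centre from hole',h[:2]-60*np.array([.213,.977])-p[:2])
k=(abs(C[...,0]-p[0])<80)&(abs(C[...,1]-p[1])<105)&(C[...,2]>225)&(C[...,2]<250)&(hsv[...,2]>100)
P=C[k]; A=np.c_[P[:,:2]-p[:2],np.ones(len(P))]; c=np.linalg.lstsq(A,P[:,2],rcond=None)[0]; print(c,cv2.minAreaRect(P[:,:2].astype(np.float32)))
```

```text
hole [522.68 -97.91 238.1 ] centre from hole [1.2  0.07]
hole [ 523.43 -101.09  235.6 ] centre from hole [ 1.95 -3.11]
[  0.    -0.   237.55] ((509.51336669921875, -155.74945068359375), (174.39202880859375, 106.40187072753906), 78.19168853759766)
```

Emit:
{"name": "servo_tool", "arguments": {"series": [{"tx":1.4,"ty":-0.6,"tz":40,"twist":0.2,"jaw":1},{"tx":0,"ty":0,"tz":45,"twist":0,"jaw":1},{"tx":0,"ty":0,"tz":30,"twist":0,"jaw":1},{"tx":0,"ty":0,"tz":15,"twist":0,"jaw":1},{"tx":0,"ty":0,"tz":0,"twist":0,"jaw":1},{"tx":0,"ty":0,"tz":0,"twist":0,"jaw":1}]}}

```text
clock: 45.45
tool_pos: [508.1, -157.1, 116.2]
tcp_rot: [0.001, 0.107, 0.994, -0.0]
contact_force: [-0.1, 0.3, -2.2]
width: 0.119
grip_force: 59.5
```

Run:
```python
from h import *
plan(507,-157,110,168)
```

```text
at [ 508.1 -157.1  116.2] yaw 167.7 t 45.5 F [-0.1  0.3 -2.2] w 0.119 g 59
 tx 1.1 ty -0.2 tz 6.2 twist -0.3
```

Emit:
{"name": "servo_tool", "arguments": {"series": [{"tx":0.5,"ty":0,"tz":6,"twist":0,"jaw":1},{"tx":0,"ty":0,"tz":6,"twist":0,"jaw":1},{"tx":0,"ty":0,"tz":5,"twist":0,"jaw":1},{"tx":0,"ty":0,"tz":0,"twist":0,"jaw":1}]}}

```text
clock: 45.95
tool_pos: [506.2, -156.6, 97.2]
tcp_rot: [-0.0, 0.107, 0.994, 0.0]
contact_force: [0.4, -0.3, -2.1]
width: 0.119
grip_force: 59.5
```

Run:
```python
from h import *
plan(507,-157,80,168); print(ctrl.read_state()['ft_torque'].round(2))
```

```text
at [ 506.2 -156.6   97.2] yaw 167.7 t 46.0 F [ 0.4 -0.3 -2.1] w 0.119 g 60
 tx -0.8 ty -0.2 tz 17.2 twist -0.3
[ 0.03 -0.02  0.06]
```

Emit:
{"name": "servo_tool", "arguments": {"series": [{"tx":0,"ty":0,"tz":5,"twist":0,"jaw":1},{"tx":0,"ty":0,"tz":5,"twist":0,"jaw":1},{"tx":0,"ty":0,"tz":4,"twist":0,"jaw":1},{"tx":0,"ty":0,"tz":0,"twist":0,"jaw":1}]}}

```text
clock: 46.45
tool_pos: [506.3, -156.7, 83.3]
tcp_rot: [-0.0, 0.107, 0.994, 0.0]
contact_force: [0.4, 0.2, -3.3]
width: 0.116
grip_force: 59.5
```

Run:
```python
from h import *
plan(507,-157,80,168); print(ctrl.read_state()['ft_torque'].round(2))
```

```text
at [ 506.3 -156.7   83.3] yaw 167.7 t 46.5 F [ 0.4  0.2 -3.3] w 0.116 g 60
 tx -0.8 ty -0.2 tz 3.3 twist -0.3
[ 0.08 -0.01 -0.01]
```

Emit:
{"name": "servo_tool", "arguments": {"series": [{"tx":0,"ty":0,"tz":2,"twist":0,"jaw":1},{"tx":0,"ty":0,"tz":2,"twist":0,"jaw":1},{"tx":0,"ty":0,"tz":0,"twist":0,"jaw":1}]}}

```text
clock: 46.82
tool_pos: [506.6, -156.7, 79.7]
tcp_rot: [0.0, 0.107, 0.994, 0.0]
contact_force: [0.1, 0.0, -2.9]
width: 0.115
grip_force: 59.5
```

Run:
```python
from h import *
np.set_printoptions(precision=2,suppress=True)
plan(507,-157,80,168)
f=grab('top'); C=cloud(f); L=C.copy(); L[...,:2]=(C[...,:2]-c0)@RC
k=(abs(L[...,0])<50)&(abs(L[...,1])<80)&(L[...,2]>62)&(L[...,2]<85); P=L[k]
A=np.c_[P[:,:2],np.ones(len(P))]; c=np.linalg.lstsq(A,P[:,2],rcond=None)[0]; print(len(P),c,P.min(0),P.max(0))
s=grab('scene');C=cloud(s); L=C.copy(); L[...,:2]=(C[...,:2]-c0)@RC
k=(abs(L[...,0])<50)&(abs(L[...,1])<80)&(L[...,2]>68)&(L[...,2]<85); P=L[k]
A=np.c_[P[:,:2],np.ones(len(P))]; c=np.linalg.lstsq(A,P[:,2],rcond=None)[0]; print(len(P),c,P.min(0),P.max(0))
```

```text
at [ 506.6 -156.7   79.7] yaw 167.7 t 46.8 F [ 0.1  0.  -2.9] w 0.115 g 60
 tx -0.4 ty -0.2 tz -0.3 twist -0.3
583 [-0.    0.   73.13] [-49.85  19.43  64.53] [49.71 79.84 84.87]
382 [ 0.01 -0.   72.65] [-49.92 -79.79  68.01] [49.76 79.06 84.14]
```

Emit:
{"name": "servo_tool", "arguments": {"series": [{"tx":0,"ty":0,"tz":1,"twist":0,"jaw":0.7},{"tx":0,"ty":0,"tz":0,"twist":0,"jaw":0.4},{"tx":0,"ty":0,"tz":0,"twist":0,"jaw":0.4},{"tx":0,"ty":0,"tz":-20,"twist":0,"jaw":0.4},{"tx":0,"ty":0,"tz":-50,"twist":0,"jaw":0.4},{"tx":0,"ty":0,"tz":-60,"twist":0,"jaw":0.3},{"tx":0,"ty":0,"tz":-60,"twist":0,"jaw":0.3},{"tx":0,"ty":0,"tz":-45,"twist":0,"jaw":0.3},{"tx":0,"ty":-60,"tz":0,"twist":0,"jaw":0.3},{"tx":0,"ty":-60,"tz":0,"twist":0,"jaw":0.3},{"tx":0,"ty":-60,"tz":0,"twist":0,"jaw":0.3},{"tx":0,"ty":0,"tz":0,"twist":0,"jaw":0.3}]}}

```text
clock: 48.42
tool_pos: [465.6, -338.0, 314.1]
tcp_rot: [-0.0, 0.111, 0.994, -0.0]
contact_force: [0.2, -0.4, 0.2]
width: 0.704
grip_force: 0.0
```

Run:
```python
from h import *
np.set_printoptions(precision=2,suppress=True)
plan(647,-188,300,77.7); print(ctrl.read_state()['joints'].round(2))
f=grab('top'); C=cloud(f); L=C.copy(); L[...,:2]=(C[...,:2]-c0)@RC
k=(abs(L[...,0])<60)&(abs(L[...,1])<95)&(L[...,2]>64)&(L[...,2]<82); P=L[k]
A=np.c_[P[:,:2],np.ones(len(P))]; c=np.linalg.lstsq(A,P[:,2],rcond=None)[0]; print(len(P),c,cv2.minAreaRect(P[:,:2].astype(np.float32)))
s=grab('scene')
for g in(f,s):
  C=cloud(g);L=C.copy(); L[...,:2]=(C[...,:2]-c0)@RC; gray=g['color'].max(2)
  k=(abs(L[...,1])<30)&(L[...,0]>75)&(L[...,0]<200)&(L[...,2]>205)&(L[...,2]<265); P=L[k]
  if len(P): print('bar',len(P),np.median(P,0),np.percentile(P,3,0),np.percentile(P,97,0))
save(f,'t7.png',(280,80,370,240),4)
```

```text
at [ 465.6 -338.   314.1] yaw 167.2 t 48.4 F [ 0.2 -0.4  0.2] w 0.704 g 0
 tx -143.8 ty 186.4 tz 14.1 twist 89.5
[ 1.19  0.22 -0.76  1.45  0.15  1.53  1.78]
2505 [-0.    0.   72.99] ((0.7985763549804688, 1.158477783203125), (113.67100524902344, 165.0712890625), 0.22068430483341217)
bar 180 [143.56  -0.34 243.45] [138.99 -28.47 237.61] [151.35  28.34 247.37]
bar 67 [142.59   1.79 242.36] [138.16 -27.48 234.78] [151.63  28.45 247.3 ]
```

View pics/t7.png

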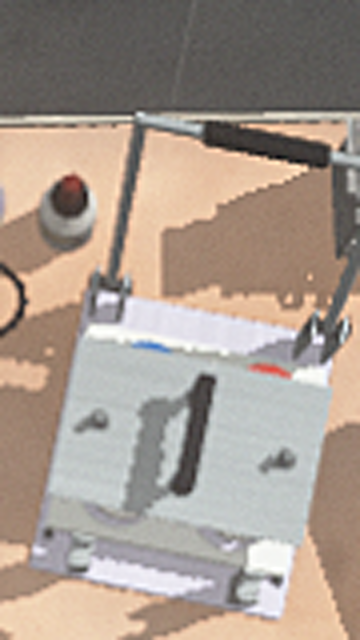

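Emit:
{"name": "servo_tool", "arguments": {"series": [{"tx":0,"ty":0,"tz":0,"twist":10.6,"jaw":0.3},{"tx":0,"ty":0,"tz":0,"twist":10.6,"jaw":0.3},{"tx":0,"ty":0,"tz":0,"twist":10.6,"jaw":0.3},{"tx":0,"ty":0,"tz":0,"twist":10.6,"jaw":0.3},{"tx":0,"ty":0,"tz":0,"twist":10.6,"jaw":0.3},{"tx":0,"ty":0,"tz":0,"twist":10.6,"jaw":0.3},{"tx":0,"ty":0,"tz":0,"twist":10.6,"jaw":0.3},{"tx":0,"ty":0,"tz":0,"twist":10.6,"jaw":0.3},{"tx":0,"ty":0,"tz":0,"twist":4.7,"jaw":0.3},{"tx":0,"ty":0,"tz":0,"twist":0,"jaw":0.3}]}}

```text
clock: 49.78
tool_pos: [469.1, -330.8, 314.8]
tcp_rot: [0.001, 0.775, 0.632, 0.0]
contact_force: [-1.3, 0.5, 0.5]
width: 0.703
grip_force: 0.0
```

Emit:
{"name": "servo_tool", "arguments": {"series": [{"tx":37,"ty":29.4,"tz":0,"twist":0,"jaw":0.3},{"tx":37,"ty":29.4,"tz":0,"twist":0,"jaw":0.3},{"tx":37,"ty":29.4,"tz":0,"twist":0,"jaw":0.3},{"tx":37,"ty":29.4,"tz":0,"twist":0,"jaw":0.3},{"tx":37,"ty":29.4,"tz":0,"twist":0,"jaw":0.3},{"tx":0,"ty":0,"tz":20,"twist":0,"jaw":0.3},{"tx":0,"ty":0,"tz":0,"twist":0,"jaw":0.3},{"tx":0,"ty":0,"tz":0,"twist":0,"jaw":0.3}]}}

```text
clock: 50.78
tool_pos: [649.8, -182.0, 294.8]
tcp_rot: [0.0, 0.776, 0.631, 0.0]
contact_force: [0.3, 0.2, -0.7]
width: 0.698
grip_force: 0.0
```

Run:
```python
from h import *
plan(648.7,-188,208,77.7)
```

```text
at [ 649.8 -182.   294.8] yaw 78.2 t 50.8 F [ 0.3  0.2 -0.7] w 0.698 g 0
 tx -6.1 ty 0.2 tz 86.8 twist 0.5
```

Emit:
{"name": "servo_tool", "arguments": {"series": [{"tx":-6,"ty":0,"tz":30,"twist":0.5,"jaw":0.3},{"tx":0,"ty":0,"tz":35,"twist":0,"jaw":0.3},{"tx":0,"ty":0,"tz":22,"twist":0,"jaw":0.3},{"tx":0,"ty":0,"tz":0,"twist":0,"jaw":0.5},{"tx":0,"ty":0,"tz":0,"twist":0,"jaw":0.8},{"tx":0,"ty":0,"tz":0,"twist":0,"jaw":1},{"tx":0,"ty":0,"tz":0,"twist":0,"jaw":1},{"tx":0,"ty":0,"tz":0,"twist":0,"jaw":1}]}}

```text
clock: 51.78
tool_pos: [649.8, -187.8, 208.8]
tcp_rot: [0.001, 0.779, 0.627, 0.001]
contact_force: [0.8, -1.1, 6.0]
width: 0.132
grip_force: 58.7
```

Run:
```python
from h import *
plan(648.7,-188,208,77.7)
p=ctrl.read_state()['tool_pos']; print(RC.T@(p[:2]-c0))
```

```text
at [ 649.8 -187.8  208.8] yaw 77.7 t 51.8 F [ 0.8 -1.1  6. ] w 0.132 g 59
 tx -0.5 ty -1.1 tz 0.8 twist -0.0
[145.08574485   0.50117502]
```

Emit:
{"name": "servo_tool", "arguments": {"series": [{"tx":0,"ty":-27.8,"tz":-7.5,"twist":0,"jaw":1},{"tx":0,"ty":-33.8,"tz":-2.7,"twist":0,"jaw":1},{"tx":0,"ty":-33.7,"tz":4.1,"twist":0,"jaw":1},{"tx":0,"ty":-32.2,"tz":10.7,"twist":0,"jaw":1},{"tx":0,"ty":-29.4,"tz":16.9,"twist":0,"jaw":1},{"tx":0,"ty":-25.5,"tz":22.4,"twist":0,"jaw":1},{"tx":0,"ty":-20.5,"tz":27,"twist":0,"jaw":1},{"tx":0,"ty":-14.8,"tz":30.6,"twist":0,"jaw":1},{"tx":0,"ty":-7.5,"tz":27.9,"twist":0,"jaw":1},{"tx":0,"ty":0,"tz":0,"twist":0,"jaw":1}]}}

```text
clock: 53.02
tool_pos: [428.0, -137.0, 76.0]
tcp_rot: [-0.002, 0.778, 0.628, 0.001]
contact_force: [0.9, 7.4, -4.1]
width: 0.132
grip_force: 72.5
```

Run:
```python
from h import *
plan(428,-140,50,77.7)
p=ctrl.read_state()['tool_pos']; print(RC.T@(p[:2]-c0)); bail(grab('top'))
```

```text
at [ 428. -137.   76.] yaw 77.8 t 53.0 F [ 0.9  7.4 -4.1] w 0.132 g 72
 tx -2.9 ty 0.6 tz 26.0 twist 0.1
[-82.45278856   2.72811604]
bail 242 0.18504072488131285
```

Emit:
{"name": "servo_tool", "arguments": {"series": [{"tx":-2,"ty":-1,"tz":8,"twist":0,"jaw":1},{"tx":0,"ty":-1,"tz":8,"twist":0,"jaw":1},{"tx":0,"ty":0,"tz":6,"twist":0,"jaw":1},{"tx":0,"ty":0,"tz":0,"twist":0,"jaw":1}]}}

```text
clock: 53.58
tool_pos: [425.0, -138.1, 54.5]
tcp_rot: [-0.002, 0.778, 0.628, -0.0]
contact_force: [-1.9, 17.2, -2.1]
width: 0.136
grip_force: 71.8
```

Run:
```python
from h import *
plan(428,-140,50,77.7)
p=ctrl.read_state()['tool_pos']; print(RC.T@(p[:2]-c0)); bail(grab('top'))
```

```text
at [ 425.  -138.1   54.5] yaw 77.8 t 53.6 F [-1.9 17.2 -2.1] w 0.136 g 72
 tx -1.2 ty 3.3 tz 4.5 twist 0.1
[-85.19887898   1.05453099]
bail 244 0.0538437839560755
```

Emit:
{"name": "servo_tool", "arguments": {"series": [{"tx":0,"ty":0,"tz":3,"twist":0,"jaw":1},{"tx":0,"ty":0,"tz":0,"twist":0,"jaw":0.7},{"tx":0,"ty":0,"tz":0,"twist":0,"jaw":0.5},{"tx":0,"ty":0,"tz":0,"twist":0,"jaw":0.4},{"tx":0,"ty":2,"tz":-60,"twist":0,"jaw":0.4},{"tx":0,"ty":0,"tz":0,"twist":0,"jaw":0.7},{"tx":0,"ty":0,"tz":0,"twist":0,"jaw":1},{"tx":0,"ty":0,"tz":0,"twist":0,"jaw":1},{"tx":0,"ty":0,"tz":0,"twist":0,"jaw":1}]}}

```text
clock: 54.75
tool_pos: [427.7, -141.2, 111.5]
tcp_rot: [-0.001, 0.779, 0.627, -0.0]
contact_force: [-0.0, -0.0, -0.1]
width: 0.002
grip_force: 0.0
```

Run:
```python
from h import *
plan(426,-139.5,70,77.7)
p=ctrl.read_state()['tool_pos']; print(RC.T@(p[:2]-c0)); bail(grab('top'))
```

```text
at [ 427.7 -141.2  111.5] yaw 77.7 t 54.8 F [-0.  -0.  -0.1] w 0.002 g 0
 tx 1.3 ty -2.0 tz 41.5 twist -0.0
[-81.89746039  -1.44896103]
bail 235 0.03180019120069354
```

Emit:
{"name": "servo_tool", "arguments": {"series": [{"tx":0,"ty":-2,"tz":25,"twist":0,"jaw":1},{"tx":0,"ty":0,"tz":12,"twist":0,"jaw":1},{"tx":0,"ty":0,"tz":5,"twist":0,"jaw":1},{"tx":0,"ty":0,"tz":3,"twist":0,"jaw":1},{"tx":0,"ty":0,"tz":0,"twist":0,"jaw":1}]}}

```text
clock: 55.42
tool_pos: [426.6, -141.0, 67.6]
tcp_rot: [0.0, 0.779, 0.627, 0.0]
contact_force: [0.6, 1.1, -0.9]
width: 0.001
grip_force: 0.0
```

Run:
```python
from h import *
plan(426,-139.5,64,77.7); bail(grab('top'))
```

```text
at [ 426.6 -141.    67.6] yaw 77.7 t 55.4 F [ 0.6  1.1 -0.9] w 0.001 g 0
 tx 1.4 ty -0.9 tz 3.6 twist 0.0
bail 249 0.011907919073872546
```

Emit:
{"name": "servo_tool", "arguments": {"series": [{"tx":0,"ty":0,"tz":3,"twist":0,"jaw":1},{"tx":0,"ty":0,"tz":2,"twist":0,"jaw":1},{"tx":0,"ty":0,"tz":0,"twist":0,"jaw":1}]}}

```text
clock: 55.85
tool_pos: [426.6, -141.1, 62.7]
tcp_rot: [0.0, 0.779, 0.627, -0.0]
contact_force: [-1.5, 0.2, 5.9]
width: -0.002
grip_force: 2.7
```

Emit:
{"name": "servo_tool", "arguments": {"series": [{"tx":0,"ty":0,"tz":-40,"twist":0,"jaw":1},{"tx":0,"ty":0,"tz":-60,"twist":0,"jaw":1},{"tx":0,"ty":0,"tz":-60,"twist":0,"jaw":1},{"tx":-60,"ty":0,"tz":-30,"twist":0,"jaw":1},{"tx":-60,"ty":0,"tz":0,"twist":0,"jaw":1},{"tx":-60,"ty":0,"tz":0,"twist":0,"jaw":1},{"tx":-60,"ty":0,"tz":0,"twist":0,"jaw":1},{"tx":0,"ty":0,"tz":0,"twist":0,"jaw":1},{"tx":0,"ty":0,"tz":0,"twist":0,"jaw":1}]}}

```text
clock: 56.98
tool_pos: [376.2, -371.1, 249.9]
tcp_rot: [-0.0, 0.779, 0.627, 0.0]
contact_force: [-0.2, 0.8, 0.5]
width: -0.0
grip_force: 0.0
```

Run:
```python
from h import *
np.set_printoptions(precision=3,suppress=True)
plan(426,-139.5,64,77.7); f=grab('top'); L=bail(f)
k=(abs(L[...,0])<50)&(abs(L[...,1])<60)&(L[...,2]>64)&(L[...,2]<80); P=L[k]
A=np.c_[P[:,:2],np.ones(len(P))]; print(np.linalg.lstsq(A,P[:,2],rcond=None)[0])
k=(abs(L[...,1])<30)&(abs(L[...,0]+84)<10)&(L[...,2]>70)&(L[...,2]<130); print('bar top',k.sum(),np.median(L[k],0))
save(f,'t9.png',(230,120,390,270),4)
```

```text
at [ 376.2 -371.1  249.9] yaw 77.7 t 57.0 F [-0.2  0.8  0.5] w -0.000 g 0
 tx 236.9 ty -0.7 tz 185.9 twist -0.0
bail 394 -0.009833022565709266
[-0.     0.001 73.101]
bar top 134 [-84.125  -0.186  84.657]
```

View pics/t9.png

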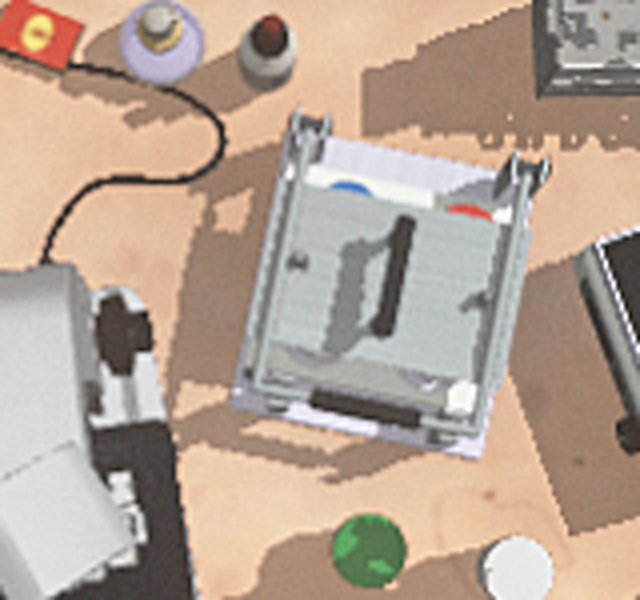

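The picture shows the bail closed with its bar in the catches at (365,408). The plate lies flat on both pins, at (298,262) and (478,300). The cups are beneath it, and the bottle and pot are standing.

```bash
python3 -c "
from cell import ctrl
print(ctrl.finish_job())"
```

```text
the job is handed in; nothing more can be done
None
```

The job is handed in, with no verdict returned: all four cups stand in the wells, the plate lies flat on both guide pins, and the bail is closed with its bar in the catches.

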